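Tare the dial scale and check-weigh a batch of bushings

ROBOT

A 7-joint arm with a two-finger parallel gripper is mounted at the origin on the work surface. World frame = base frame: x ahead of the robot, y to its left, z up, the work surface at z = 0. Lengths are in m, angles in rad, forces in N, time in s.
With the tool pointing down it reaches from about 0.4 to 0.875 m from the base axis. Payload 19.3 kg.
Tool frame: the origin (TCP) lies on the centre line of the jaws, within the pads' length; the fingertips stand 14 mm ahead of it and the grasp point (between the pads) lies 5 mm behind it; z points along the fingers, y is the line along which they close (so a half turn about z gives the same grasp; the last joint's range is limited). The gripper opens to 85 mm and grips with 20 to 120 N. Pads are 22 mm wide; open, the fingers measure 114 mm over their backs; the gripper's body (76 mm by 85 mm) begins 54 mm behind the grasp point. The pads swing forward as they close: fully open they stand 13 mm farther back than shut.
Start: joints at [-1.265, 0.521, -0.036, 1.599, 0.021, 1.021, -0.113], TCP at [0.229, 0.581, 0.245] pointing down, gripper open.
Joint ranges: [-2.91, 2.91], [-0.3, 2.13], [-1.5, 1.42], [0.17, 2.43], [-1.26, 4.41], [0.16, 1.93], [-2.52, 2.52]. Speed limits (rad/s): [1.89, 1.89, 2.39, 2.39, 3.01, 3.01, 3.01].

INTERFACE

Orientations are given as [roll, pitch, yaw] about the fixed x, y, z axes, in that order (R = Rz(yaw) Ry(pitch) Rx(roll)).
In Python, from workcell import bot, grab_frame, regions_of gives the robot as it stands. The module is installed in compiled form; this text tells all that it offers.
- The arm moves only by the tool play_rows, never from a script. Its argument "plan" is a list of rows, each a list of 3 entries, a list of its own where there are three numbers: the shift along the tool's x, y, z in units of 2.5 cm (1.0 is 2.5 cm), then the turn, a rotation vector about the tool's x, y, z in units of 0.15 rad (1.0 is 0.15 rad), then the closure, from -1 (fully open) to 1 (shut). In form: [[[tx, ty, tz], [rx, ry, rz], jaw], ...]. A call has 1 to 20 rows; each row shifts and turns the commanded pose from where the row before left it, along the tool's axes as they then stand; what a row does not reach is not made up. A row lasts 1/8 s, in which the tool goes at most 62.5 mm and 10.7 degrees, less where a joint would pass 70% of its speed; a pose out of reach is approached as far as the arm can. A call with a number of a shift or a turn outside -1 to 1 is refused whole. A call with a gripper value outside its range is refused whole. The fingers move at their own pace and stop on an object; "newtons" is the grip in N (left out, the last holds). Time passes only in rows, so rows that do not move let the fingers close. It gives the time, the measured TCP pose, the force, the opening and the grip force at its end, in the units of the state.
- bot.observe(): the state, without advancing time (a new reading comes with each control period).
- grab_frame(name): name is "scene" or "top"; returns a dict with "pixels" (480x640x3 uint8, red, green, blue), "depth" (480x640 float32, m along the optical axis (not along the pixel's ray), 0 where there is no reading), "camera_matrix" (3x3 intrinsics, pixels), "distortion" ([k1, k2, p1, p2, k3] as OpenCV has them; the pictures are not rectified), "R" (3x3) and "t" (3): a world point X has camera coordinates R X + t. Camera axes: x right, y down, z forward; pixel columns grow to the right and rows downward; lengths in m; the calibration is good to about 2 mm. A picture is of the moment at which its call begins.
- bot.job_done(): hands the job in; it is judged then, once.
Trained networks look in the newest picture that a camera, given by its name, has taken for a name from the list of things; names that differ only in an ending like _2 or _b are one class to them, and where a whole thing is asked for, a point or a joint stands for the part that bears it (a point fixed in the world has none). Each returns a list of dicts, best first, with "p" (0 to 1); they miss things now and then, are a little off and sometimes report something else, mostly with a low value. They report only what shows in the picture. A call takes as long as a camera call. They do not tell look-alikes from the thing itself.
- regions_of(thing, camera): "mask" (480x640 bool, what is visible of it) and "box" ([left, top, right, bottom] in pixels, round what is visible of it).
The state is a dict: "clock": time; "qpos": joint angles; "qd": joint speeds; "joint_efforts": joint torques, N m; "position": TCP position; "tool_rot": TCP orientation; "force": force on the tool from outside, world axes, zero at the start; "moment": the same for the moment, N m; "grip_width": finger opening in m; "finger_force": force on a finger pad.
Only numpy, scipy, OpenCV 4.12 (cv2) and the standard library are available. Lean on these libraries where they do the work, as an engineer would, in place of code of your own. Each camera call takes 0.05 s, during which the arm holds its last target. There are 200 camera calls.

TASK

Set the empty steel pan by its orange handle onto the middle of the scale's platform, then turn the tare dial until its white zero mark lines up with the red pointer and let go. After that tip all six brass bushings out of the yellow-handled scoop into the pan, leaving the dial as you set it, so that the pointer comes to rest at the green batch mark, and stand the empty scoop upright again on the middle of its green mat. Leave the wrench, screwdriver, oil bottle and mug where they are.

Things in the scene. Friction and masses are not known exactly. Their poses are not given: they have to be found in the camera images.
- platform: aluminium weighing platform of the blue dial scale, 150 x 150 mm; origin at the centre of its flat top, 80 mm above the bench when empty; it sinks 11 mm at most (5 mm with the pan). Axes: the scale's (x away from the robot at yaw 0, y left). Scale base 180 (x) by 350 (y) mm, 48 mm high; the platform lies 90 mm to the -y side of the base's middle, the dial 88 mm to its +y side
- dial (a joint): angle of the tare dial, rad; grows clockwise seen from above; the dial turns from -2.6 to 2.6 and stays where it is left. At 0 its zero mark points along the scale's -x (where the red pointer stands while the platform is empty)
- knob_grip (a point): point on the vertical axis of the tare dial, in its grip bar, 90 mm above the bench, where to grip. The dial is a black disc, 122 mm across, top at 62 mm, with an upright grey grip bar over its centre: 62 mm long (x), 16 mm thick (y, pinch across it), top at 102 mm. Axes turn with the dial; the zero mark lies along -x
- zero_mark (a point): the zero mark: white radial stripe on the black disc; this point lies on the stripe's line, 72 mm from the dial's axis (11 mm beyond the disc's edge), and turns with the dial
- batch_mark (a point): the batch mark: green radial stripe on the same disc, 56 degrees (0.972 rad) clockwise of the zero mark; this point lies on its line, 72 mm from the axis. It is where the pointer stands when six bushings (270 g) are added after zeroing
- pointer_tip (a point): red pointer that sticks out from under the black disc over a white ring; this point is on it, 72 mm from the dial's axis. It turns clockwise seen from above by 3.6 rad per kg on the platform and is moved by the load only
- pan: open steel weighing pan, 120 mm (x) by 150 mm (y), 45 mm high, walls and floor 4 mm, about 250 g (varies), with an upright orange handle block on its +x side; origin at the centre of the underside
- pan_grip (a point): grip point in the pan's orange handle, at pan (65, 0, 68) mm; the handle is 14 mm thick (pan x: 58 to 72 mm), 40 mm wide (pan y) and its top is 85 mm above the pan's underside
- mat: green mat, 180 mm (x) by 110 mm (y), 4 mm thick, fixed to the bench; the scoop's place; origin at the centre of its underside
- scoop: aluminium scoop, 62 mm wide (y), about 160 mm long, holding the six bushings; flat floor 4 mm thick from x = -31 to 64 mm, then a ramp rising 18 degrees to an open mouth at -x; side and back walls 45 mm high; yellow upright handle block at the back (+x). Origin at the middle of its underside, on the floor's lower face
- scoop_grip (a point): grip point in the scoop's yellow handle, at scoop (70, 0, 85) mm; the handle is 18 mm thick (x: 61 to 79 mm) and 34 mm wide (y), its top 105 mm above the scoop's underside
- scoop_lip (a point): middle of the scoop's pouring lip, at scoop (-81, 0, 20) mm; bushings leave over it when the mouth is dipped by about 60 to 75 degrees
- bushing0: brass bushing, cylinder of 22 mm diameter and 18 mm height, 45 g; origin at the centre of one end face; starts upright in the scoop
- bushing1: brass bushing, cylinder of 22 mm diameter and 18 mm height, 45 g; origin at the centre of one end face; starts upright in the scoop
- bushing2: brass bushing, cylinder of 22 mm diameter and 18 mm height, 45 g; origin at the centre of one end face; starts upright in the scoop
- bushing3: brass bushing, cylinder of 22 mm diameter and 18 mm height, 45 g; origin at the centre of one end face; starts upright in the scoop
- bushing4: brass bushing, cylinder of 22 mm diameter and 18 mm height, 45 g; origin at the centre of one end face; starts upright in the scoop
- bushing5: brass bushing, cylinder of 22 mm diameter and 18 mm height, 45 g; origin at the centre of one end face; starts upright in the scoop
- wrench: steel wrench lying on the bench, 180 mm long (x), 8 mm high; bystander; origin under its middle
- screwdriver: screwdriver with red handle lying on the bench, 200 mm long (x), 26 mm high; bystander; origin under its middle
- oil: yellow oil bottle, 60 mm diameter, 160 mm high; bystander; origin under its middle
- mug: blue mug, 82 mm diameter, 90 mm high; bystander; origin under its middle
There are look-alikes about, which are no part of the job. What is shaped like the scoop but brown is not meant. What is shaped like the pan but turquoise is not meant.

How it is judged:
By the outcome, as a careful person would: the job done as asked, in the order asked, and still so for the second after the job is handed in, with the robot touching nothing.
It also fails if it takes over 72 s, if anything falls off the work surface, if the arm or the gripper's body presses on something with over 40 N, if the wrist force passes 120 N, or if a joint passes its speed limit or range.

## Working session

There is one attempt and no reset: what is moved stays moved. The work goes in short steps, Python scripts to look and compute and a tool call to move; the robot and the scene stay as the last step left them, time stands still between calls to the robot, and variables do not carry over. Pictures are saved under pics/ and viewed, at most 10 in all, crops included, and the job is handed in when it is done.

Besides the shell and the picture viewer there is one more tool, called after "Emit:" by a JSON object that holds its "op" and its "data". play_rows: Moves the arm, as the interface text tells. Its arguments: {"type":"object","properties":{"plan":{"type":"array"},"newtons":{"type":"number"}},"required":["plan"]}

```bash
mkdir -p pics; python3 - <<'E'
from workcell import bot, grab_frame, regions_of
import cv2, numpy as np
s=bot.observe(); print({k:np.round(v,3).tolist() for k,v in s.items()})
for c in ("scene","top"):
    f=grab_frame(c); cv2.imwrite(f"pics/{c}0.png",f["pixels"][:,:,::-1])
    print(c,f["camera_matrix"].round(1).tolist(),f["distortion"],(-f["R"].T@f["t"]).round(3), f["R"].round(3).tolist())
E
```

```text
{'clock': 0.0, 'qpos': [-1.265, 0.522, -0.036, 1.6, 0.021, 1.021, -0.113], 'qd': [-0.0, 0.0, -0.001, -0.0, 0.0, 0.002, -0.001], 'joint_efforts': [0.001, -92.711, 1.98, -36.992, 0.018, 0.008, 0.0], 'position': [0.229, 0.581, 0.245], 'tool_rot': [-3.14, 0.0, 2.766], 'force': [-0.067, 0.044, -0.043], 'moment': [0.008, 0.001, 0.039], 'finger_force': 0.0, 'grip_width': 0.085}
scene [[457.5, 0.0, 321.4], [0.0, 457.5, 245.5], [0.0, 0.0, 1.0]] [0.02234291 0.         0.         0.         0.        ] [ 0.989 -0.394  0.911] [[0.654, 0.756, -0.018], [0.57, -0.508, -0.646], [-0.497, 0.412, -0.763]]
top [[582.7, 0.0, 311.7], [0.0, 582.7, 244.5], [0.0, 0.0, 1.0]] [-0.09717164  0.          0.          0.          0.        ] [0.126 0.074 1.664] [[-0.03, -0.999, -0.013], [-0.979, 0.032, -0.199], [0.199, 0.007, -0.98]]
```

View pics/scene0.png

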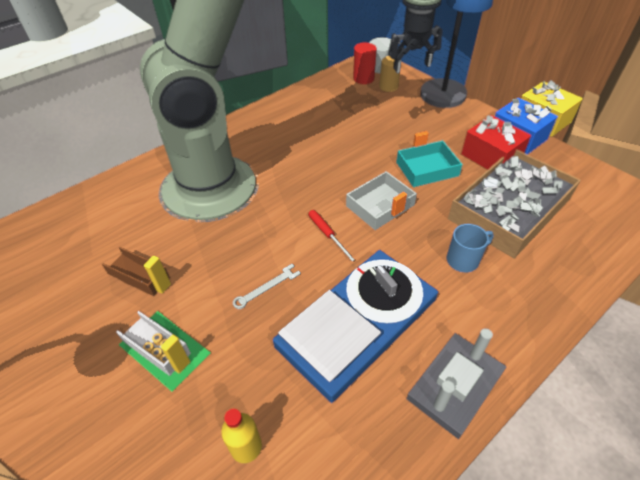

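View pics/top0.png

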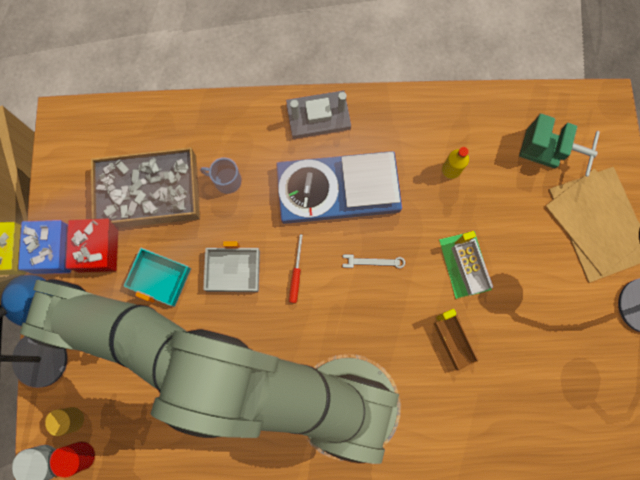

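The pictures show these candidates, with pixels in the top view:
- **Pan:** the steel pan with the orange handle is at (231,271). The turquoise look-alike is at (157,277). I choose the steel one.
- **Scoop:** the aluminium scoop with brass bushings on the green mat is at (467,265). The brown look-alike is at (455,340). I choose the aluminium one.
- **Scale:** the dial is at (308,188) and the platform at (371,180).

```bash
cat > h.py <<'E'
from workcell import bot, grab_frame, regions_of
import cv2, numpy as np
def cloud(f):
    K,D=f["camera_matrix"],f["distortion"]
    v,u=np.mgrid[0:480,0:640]
    n=cv2.undistortPoints(np.stack([u,v],-1).reshape(-1,1,2).astype(float),K,D).reshape(480,640,2)
    d=f["depth"][...,None]
    C=np.concatenate([n*d,d],-1)
    W=(C-f["t"])@f["R"]
    W[f["depth"]==0]=np.nan
    return W
def rect(P):  # minAreaRect in mm: centre,size,angle deg
    (c,s,a)=cv2.minAreaRect((P[:,:2]*1000).astype(np.float32)); return np.round(c,1).tolist(),np.round(s,1).tolist(),round(a,1)
def hsv(f): return cv2.cvtColor(f["pixels"],cv2.COLOR_RGB2HSV)
def proj(f,X): return cv2.projectPoints(np.float64(X).reshape(-1,3),cv2.Rodrigues(f["R"])[0],f["t"],f["camera_matrix"],f["distortion"])[0].reshape(-1,2)
E
python3 - <<'E'
from h import *
for c in("top","scene"):
    f=grab_frame(c);W=cloud(f);H=hsv(f)
    for th in("platform","dial","pan","mat","scoop","wrench","screwdriver","oil","mug"):
        for r in regions_of(th,c)[:2]:
            m=r["mask"]; P=W[m]; P=P[~np.isnan(P[:,0])]
            if len(P)==0: print(c,th,"none");continue
            zt=np.percentile(P[:,2],98)
            print(c,th,round(r["p"],2),r["box"],"med",np.median(P,0).round(3),"ztop",zt.round(3),"rect",rect(P))
            if th in("pan","scoop"):
                h=H[m]
                lo,hi=((5,16) if th=="pan" else (22,32))
                hm=m&(H[...,0]>=lo)&(H[...,0]<=hi)&(H[...,1]>180)&(H[...,2]>120)
                Q=W[hm];Q=Q[~np.isnan(Q[:,0])]
                if len(Q)>3:
                    T=Q[Q[:,2]>Q[:,2].max()-0.012]
                    print("   handle n",len(Q),"top z",Q[:,2].max().round(3),len(T),rect(T),"mean",T.mean(0).round(4))
                T=P[(P[:,2]>.035)&(P[:,2]<.056)]
                print("   rim",rect(T))
            if th=="platform":
                T=P[(P[:,2]>.074)&(P[:,2]<.088)];print("   top",rect(T),T.mean(0).round(4))
f=grab_frame("top");cv2.imwrite("pics/c1.png",cv2.resize(np.hstack([f["pixels"][150:310,190:410,::-1],f["pixels"][210:370,400:520,::-1]]),None,fx=2.3,fy=2.3,interpolation=cv2.INTER_CUBIC))
E
```

```text
top platform 0.6 [340.2, 154.5, 399.0, 207.4] med [ 0.633 -0.086  0.08 ] ztop 0.087 rect ([634.6, -86.9], [153.2, 150.8], 4.1)
   top ([634.2, -86.7], [152.3, 150.6], 4.0) [ 0.6329 -0.0863  0.08  ]
top platform 0.46 [453.8, 227.9, 488.8, 290.9] med [ 0.385 -0.369  0.023] ztop 0.11 rect ([395.1, -370.9], [179.0, 84.9], 13.9)
   top ([447.3, -343.1], [32.9, 14.2], 76.4) [ 0.4481 -0.3372  0.0804]
top dial 0.67 [288.6, 166.2, 329.2, 208.8] med [0.618 0.091 0.062] ztop 0.105 rect ([621.3, 90.3], [119.6, 120.0], 53.1)
top pan 0.8 [203.4, 239.2, 261.7, 290.7] med [0.4   0.317 0.005] ztop 0.082 rect ([404.5, 314.8], [149.7, 145.3], 87.2)
   handle n 26 top z 0.082 13 ([452.0, 314.1], [37.0, 2.2], 88.8) mean [0.4518 0.3134 0.0765]
   rim ([397.8, 315.2], [149.8, 130.7], 87.8)
top mat 0.92 [439.9, 231.1, 490.4, 300.6] med [ 0.384 -0.32   0.003] ztop 0.012 rect ([389.9, -353.8], [182.3, 108.7], 9.9)
top scoop 0.83 [452.6, 231.5, 488.0, 294.6] med [ 0.378 -0.371  0.024] ztop 0.11 rect ([386.3, -374.7], [164.3, 84.8], 15.9)
   handle n 80 top z 0.117 59 ([453.6, -345.6], [16.6, 32.1], 17.7) mean 
[... 2460 characters left out ...]
ztop 0.104 rect ([156.6, -299.4], [199.2, 85.9], 20.9)
   handle n 240 top z 0.105 36 ([249.8, -276.1], [11.3, 31.2], 3.8) mean [ 0.2498 -0.2773  0.0992]
   rim ([177.9, -301.6], [160.9, 64.2], 21.6)
scene wrench 0.72 [232.4, 265.8, 297.7, 305.8] med [ 0.408 -0.095  0.006] ztop 0.01 rect ([406.3, -89.8], [177.8, 40.2], 85.8)
scene screwdriver 0.72 [308.3, 209.4, 349.6, 261.2] med [0.358 0.134 0.02 ] ztop 0.027 rect ([390.0, 132.9], [25.0, 193.5], 81.1)
scene mug 0.86 [445.2, 224.3, 492.5, 271.1] med [0.669 0.323 0.056] ztop 0.091 rect ([658.0, 361.2], [92.9, 144.0], 27.4)
scene mug 0.25 [309.9, 212.8, 350.3, 261.5] med [0.353 0.135 0.022] ztop 0.027 rect ([391.5, 132.1], [20.7, 190.2], 83.5)
```

View pics/c1.png

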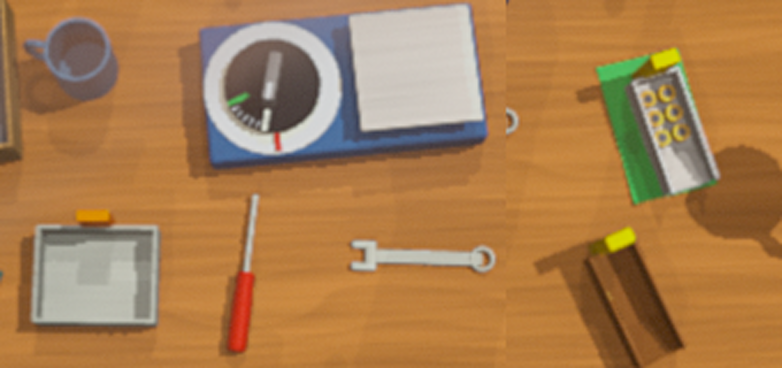

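The crop confirms the choice: the steel pan with its orange handle is on the left, and the aluminium scoop with six bushings is at upper right. Next I refine the pan handle, scoop and dial.

```bash
python3 - <<'E'
from h import *
for c,b in(("top",(195,230,270,300)),("scene",(335,165,420,232))):
    f=grab_frame(c);W=cloud(f);H=hsv(f)
    m=np.zeros((480,640),bool);m[b[1]:b[3],b[0]:b[2]]=1
    o=m&(H[...,0]<=18)&(H[...,0]>=5)&(H[...,1]>200)&(W[...,2]>.055)
    P=W[o];print(c,"orange",len(P),P[:,2].max().round(3),rect(P),P.mean(0).round(4))
    r=m&(W[...,2]>.038)&(W[...,2]<.052)&(H[...,1]<110)
    print("rim",r.sum(),rect(W[r]))
    v,u=np.where(r); 
f=grab_frame("scene");W=cloud(f);H=hsv(f)
o=(H[...,0]>=22)&(H[...,0]<=32)&(H[...,1]>150)&(W[...,2]>.06)&(abs(W[...,0]-.455)<.05)&(abs(W[...,1]+.345)<.05)
P=W[o];print("scoop handle scene",len(P),rect(P),rect(P[P[:,2]>.1]),P[:,2].max())
P=W[(H[...,0]>=45)&(H[...,0]<=75)&(H[...,1]>120)&(W[...,2]<.02)&(abs(W[...,0]-.39)<.15)&(abs(W[...,1]+.35)<.12)];print("mat",rect(P))
r=regions_of("oil","scene")
for q in r[:2]: print("oil",q["p"],q["box"],np.nanmedian(W[q["mask"]],0).round(3))
E
```

```text
top orange 33 0.093 ([457.9, 312.2], [38.0, 15.0], 89.2) [0.4572 0.3109 0.078 ]
rim 285 ([393.3, 315.6], [149.4, 120.9], 87.8)
scene orange 9 0.072 ([460.3, 297.0], [3.2, 7.6], 73.3) [0.461  0.2969 0.0631]
rim 382 ([392.2, 317.0], [152.6, 124.5], 88.1)
scoop handle scene 340 ([454.7, -344.8], [17.2, 34.2], 14.9) ([454.7, -344.7], [17.2, 34.0], 15.1) 0.11116547269112526
mat ([390.8, -354.4], [176.9, 106.3], 11.6)
oil 0.57 [221.3, 408.0, 262.8, 463.5] [ 0.694 -0.339  0.104]
```

Emit:
{"op": "play_rows", "data": {"plan": [[[0,0,0],[0,0,0],-1]], "newtons": 40}}

```text
clock: 1.48
position: [0.2294, 0.5814, 0.2453]
tool_rot: [-3.142, -0.0, 2.766]
force: [-1.2, -0.0, 0.2]
grip_width: 0.0855
finger_force: 0.0
```

```bash
cat >> h.py <<'E'
from scipy.spatial.transform import Rotation as Ro
def down(yaw,tilt=0): # deg; tilt about tool x
    return Ro.from_euler('xyz',[np.pi,0,np.radians(yaw)])*Ro.from_rotvec([np.radians(tilt),0,0])
def plan(p,R,N,p0=None,R0=None):
    s=bot.observe()
    p0=np.array(s["position"]) if p0 is None else np.array(p0); R0=Ro.from_euler('xyz',s["tool_rot"]) if R0 is None else R0
    w=(R0.inv()*R).as_rotvec()/N; d=R0.inv().apply(np.array(p)-p0)
    A=sum((Ro.from_rotvec(w*k).as_matrix() for k in range(N)),np.zeros((3,3)))
    v=np.linalg.solve(A,d)
    print(N,"rows", (v/.025).round(3).tolist(),(w/.15).round(3).tolist())
    return np.array(p),R
E
python3 - <<'E'
from h import *
p,R=plan([.4578,.3136,.18],down(87.9),20)
plan([.4578,.3136,.065],R,6,p,R)
E
```

```text
20 rows [-0.747, 0.072, 0.131] [-0.0, -0.0, 0.411]
6 rows [0.0, -0.0, 0.767] [0.0, 0.0, 0.0]
```

Emit:
{"op": "play_rows", "data": {"plan": [[[-0.747,0.072,0.131],[0,0,0.411],-1],[[-0.747,0.072,0.131],[0,0,0.411],-1],[[-0.747,0.072,0.131],[0,0,0.411],-1],[[-0.747,0.072,0.131],[0,0,0.411],-1],[[-0.747,0.072,0.131],[0,0,0.411],-1],[[-0.747,0.072,0.131],[0,0,0.411],-1],[[-0.747,0.072,0.131],[0,0,0.411],-1],[[-0.747,0.072,0.131],[0,0,0.411],-1],[[-0.747,0.072,0.131],[0,0,0.411],-1],[[-0.747,0.072,0.131],[0,0,0.411],-1],[[-0.747,0.072,0.131],[0,0,0.411],-1],[[-0.747,0.072,0.131],[0,0,0.411],-1],[[-0.747,0.072,0.131],[0,0,0.411],-1],[[-0.747,0.072,0.131],[0,0,0.411],-1],[[-0.747,0.072,0.131],[0,0,0.411],-1],[[-0.747,0.072,0.131],[0,0,0.411],-1],[[-0.747,0.072,0.131],[0,0,0.411],-1],[[-0.747,0.072,0.131],[0,0,0.411],-1],[[-0.747,0.072,0.131],[0,0,0.411],-1],[[-0.747,0.072,0.131],[0,0,0.411],-1]]}}

```text
clock: 3.98
position: [0.4577, 0.3121, 0.1796]
tool_rot: [3.142, -0.0, 1.529]
force: [0.3, 0.2, -0.2]
grip_width: 0.0853
finger_force: 0.0
```

Emit:
{"op": "play_rows", "data": {"plan": [[[0,0,0],[0,0,0],-1]]}}

```text
clock: 4.1
position: [0.4578, 0.3117, 0.1797]
tool_rot: [-3.141, 0.001, 1.529]
force: [-0.3, 0.7, 0.4]
grip_width: 0.0855
finger_force: 0.0
```

Emit:
{"op": "play_rows", "data": {"plan": [[[0,0,0.77],[0,0,0],-1],[[0,0,0.77],[0,0,0],-1],[[0,0,0.77],[0,0,0],-1],[[0,0,0.77],[0,0,0],-1],[[0,0,0.77],[0,0,0],-1],[[0,0,0.73],[0,0,0],-1],[[0,0,0],[0,0,0],1],[[0,0,0],[0,0,0],1],[[0,0,0],[0,0,0],1],[[0,0,0],[0,0,0],1],[[0,0,0],[0,0,0],1],[[0,0,0],[0,0,0],1],[[0,0,0],[0,0,0],1]], "newtons": 60}}

```text
clock: 5.72
position: [0.4573, 0.3136, 0.0659]
tool_rot: [-3.141, -0.0, 1.533]
force: [-4.8, -0.5, 11.1]
grip_width: 0.0133
finger_force: 58.3
```

```bash
python3 - <<'E'
from h import *
s=bot.observe();print({k:np.round(s[k],4).tolist() for k in("position","tool_rot","grip_width","finger_force","force","qpos")})
f=grab_frame("top");W=cloud(f);H=hsv(f)
m=np.zeros((480,640),bool);m[245:300,195:270]=1
r=m&(W[...,2]>.036)&(W[...,2]<.054)&(H[...,1]<110);print(rect(W[r]))
E
```

```text
{'position': [0.4573, 0.3136, 0.0659], 'tool_rot': [-3.1411, -0.0004, 1.5329], 'grip_width': 0.0133, 'finger_force': 58.3444, 'force': [-4.753, -0.4583, 11.0813], 'qpos': [-0.8664, 0.685, 0.223, 1.9228, -0.2668, 0.5623, -0.5031]}
([417.3, 242.6], [73.2, 23.6], 18.0)
```

```bash
python3 - <<'E'
from h import *
s=bot.observe();p0=np.array(s["position"])+[0,0,.16]
R=Ro.from_euler('xyz',s["tool_rot"])
P=np.array([.6335,-.086]); y=-86
g=P+.065*np.array([np.cos(np.radians(y)),np.sin(np.radians(y))]);print(g)
plan([*g,.226],down(90+y),28,p0,R)
E
```

```text
[ 0.63803417 -0.15084166]
28 rows [-0.344, 0.7, -0.0] [-0.0, -0.0, 0.348]
```

Emit:
{"op": "play_rows", "data": {"plan": [[[0,0,-0.4],[0,0,0],1],[[0,0,-0.8],[0,0,0],1],[[0,0,-0.8],[0,0,0],1],[[0,0,-0.8],[0,0,0],1],[[0,0,-0.8],[0,0,0],1],[[0,0,-0.8],[0,0,0],1],[[0,0,-0.8],[0,0,0],1],[[0,0,-0.8],[0,0,0],1],[[0,0,-0.4],[0,0,0],1]]}}

```text
clock: 6.9
position: [0.4578, 0.3135, 0.2267]
tool_rot: [3.141, -0.001, 1.533]
force: [0.1, -0.3, -3.1]
grip_width: 0.0131
finger_force: 58.8
```

Emit:
{"op": "play_rows", "data": {"plan": [[[-0.344,0.7,0],[0,0,0.348],1],[[-0.344,0.7,0],[0,0,0.348],1],[[-0.344,0.7,0],[0,0,0.348],1],[[-0.344,0.7,0],[0,0,0.348],1],[[-0.344,0.7,0],[0,0,0.348],1],[[-0.344,0.7,0],[0,0,0.348],1],[[-0.344,0.7,0],[0,0,0.348],1],[[-0.344,0.7,0],[0,0,0.348],1],[[-0.344,0.7,0],[0,0,0.348],1],[[-0.344,0.7,0],[0,0,0.348],1],[[-0.344,0.7,0],[0,0,0.348],1],[[-0.344,0.7,0],[0,0,0.348],1],[[-0.344,0.7,0],[0,0,0.348],1],[[-0.344,0.7,0],[0,0,0.348],1],[[-0.344,0.7,0],[0,0,0.348],1],[[-0.344,0.7,0],[0,0,0.348],1],[[-0.344,0.7,0],[0,0,0.348],1],[[-0.344,0.7,0],[0,0,0.348],1],[[-0.344,0.7,0],[0,0,0.348],1],[[-0.344,0.7,0],[0,0,0.348],1]]}}

```text
clock: 9.4
position: [0.6619, 0.0005, 0.2253]
tool_rot: [3.142, 0.0, 0.485]
force: [0.4, -0.3, -2.7]
grip_width: 0.0131
finger_force: 58.8
```

Emit:
{"op": "play_rows", "data": {"plan": [[[-0.344,0.7,0],[0,0,0.348],1],[[-0.344,0.7,0],[0,0,0.348],1],[[-0.344,0.7,0],[0,0,0.348],1],[[-0.344,0.7,0],[0,0,0.348],1],[[-0.344,0.7,0],[0,0,0.348],1],[[-0.344,0.7,0],[0,0,0.348],1],[[-0.344,0.7,0],[0,0,0.348],1],[[-0.344,0.7,0],[0,0,0.348],1],[[0,0,0],[0,0,0],1],[[0,0,0],[0,0,0],1]]}}

```text
clock: 10.65
position: [0.6387, -0.1509, 0.2252]
tool_rot: [-3.141, -0.0, 0.072]
force: [0.0, 0.5, -2.9]
grip_width: 0.0133
finger_force: 58.9
```

```bash
python3 - <<'E'
from h import *
f=grab_frame("scene");W=cloud(f);H=hsv(f);s=bot.observe()
print(s["position"],s["tool_rot"],s["qpos"])
m=(W[...,2]>.185)&(W[...,2]<.216)&(abs(W[...,0]-.63)<.11)&(W[...,1]>-.125)&(W[...,1]<.03)&(H[...,1]<80)
P=W[m];print(len(P),rect(P))
# plane fit of rim
T=P[P[:,2]>.19];A=np.c_[T[:,:2],np.ones(len(T))];print(np.linalg.lstsq(A,T[:,2],rcond=None)[0])
cv2.imwrite("pics/lift.png",cv2.resize(f["pixels"][160:400,220:480,::-1],None,fx=2.3,fy=2.3))
E
```

```text
[ 0.63877363 -0.15062458  0.22521665] [-3.14113747e+00 -8.76281828e-05  7.22060774e-02] [-0.27409642  0.69549836  0.68936902  1.55589705 -0.48461517  1.06696067
 -0.95953239]
709 ([660.6, -42.9], [86.2, 174.3], 58.1)
[-0.00541301 -0.00902107  0.2030606 ]
```

View pics/lift.png

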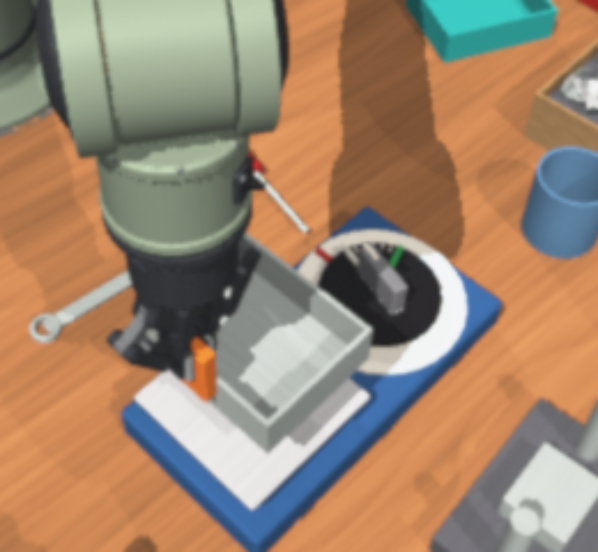

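The picture shows the pan hanging level above the platform. The orange handle is at (203,368) in the crop, and the dial bar is clear of it. I lower and release now.

Emit:
{"op": "play_rows", "data": {"plan": [[[0,0,0.6],[0,0,0],1],[[0,0,0.8],[0,0,0],1],[[0,0,0.8],[0,0,0],1],[[0,0,0.6],[0,0,0],1],[[0,0,0.3],[0,0,0],1],[[0,0,0.2],[0,0,0],1],[[0,0,0.1],[0,0,0],1],[[0,0,0],[0,0,0],1]]}}

```text
clock: 11.7
position: [0.6386, -0.1515, 0.1406]
tool_rot: [3.141, -0.0, 0.071]
force: [-2.3, -0.1, 0.4]
grip_width: 0.0132
finger_force: 59.4
```

Emit:
{"op": "play_rows", "data": {"plan": [[[0,0,0],[0,0,0],0.4],[[0,0,0],[0,0,0],-0.2],[[0,0,0],[0,0,0],-0.6],[[0,0,0],[0,0,0],-0.6],[[0,0,-0.8],[0,0,0],-0.6],[[0,0,-0.8],[0,0,0],-0.6],[[0,0,-0.8],[0,0,0],-0.6],[[0,0,-0.8],[0,0,0],-0.6],[[0,0,-0.6],[0,0,0],-0.6],[[0,0,0],[0,0,0],-0.6]]}}

```text
clock: 12.95
position: [0.6389, -0.1514, 0.2364]
tool_rot: [3.141, -0.002, 0.071]
force: [-0.4, 0.1, -0.1]
grip_width: 0.0684
finger_force: 0.0
```

```bash
cat >> h.py <<'E'
D=np.array([.6208,.0915]); YAW=np.radians(4.1)
def ang(P): # clockwise angle from scale -x about dial axis
    d=P[:,:2]-D; a=np.arctan2(d[:,1],d[:,0]); return (-(a-(YAW+np.pi))+np.pi)%(2*np.pi)-np.pi
def plane(f,z): # world xy of every pixel on plane z (exact by colour, no depth)
    K,Dd=f["camera_matrix"],f["distortion"]; v,u=np.mgrid[0:480,0:640]
    n=cv2.undistortPoints(np.stack([u,v],-1).reshape(-1,1,2).astype(float),K,Dd).reshape(480,640,2)
    r=np.concatenate([n,np.ones((480,640,1))],-1)@f["R"]; c=-f["R"].T@f["t"]
    return c+r*((z-c[2])/r[...,2])[...,None]
def dial(c):
    f=grab_frame(c);H=hsv(f);W=cloud(f);out={}
    for k,z,lo,hi,t in(("white",.062,38,60,lambda:(H[...,1]<70)&(H[...,2]>150)&(W[...,2]<.072)),("green",.062,38,60,lambda:(H[...,0]>40)&(H[...,0]<85)&(H[...,1]>90)&(H[...,2]>60)),("red",.055,60,85,lambda:((H[...,0]<8)|(H[...,0]>172))&(H[...,1]>120)&(H[...,2]>70)&(W[...,2]>.04)&(W[...,2]<.075))):
        X=plane(f,z);r=np.linalg.norm(X[...,:2]-D,axis=-1)*1000
        m=t()&(r>lo)&(r<hi); P=X[m]; a=ang(P)
        out[k]=(len(a),np.median(a).round(3) if len(a) else None, np.round(np.percentile(a,[5,95]),2).tolist() if len(a) else None, np.nanmedian(W[m][:,2]).round(4) if len(a) else None)
    print(c,out); return f
E
python3 - <<'E'
from h import *
f=dial("top"); g=dial("scene")
W=cloud(g);H=hsv(g)
for w,ff in(("top",f),("scene",g)):
    W=cloud(ff);H=hsv(ff)
    m=(W[...,2]>.109)&(W[...,2]<.13)&(abs(W[...,0]-.63)<.11)&(W[...,1]<-.005)&(W[...,1]>-.16)&(H[...,1]<90)
    P=W[m];print(w,len(P),rect(P),P[:,2].mean())
a=f["pixels"][140:230,270:410,::-1];b=g["pixels"][235:400,260:450,::-1]
cv2.imwrite("pics/d1.png",np.hstack([cv2.resize(a,(400,260)),cv2.resize(b,(300,260))]))
E
```

```text
top {'white': (3, np.float64(1.764), [1.72, 2.6], np.float64(0.0625)), 'green': (1, np.float64(1.339), [1.34, 1.34], np.float64(0.0629)), 'red': (0, None, None, None)}
scene {'white': (12, np.float64(0.305), [0.28, 0.34], np.float64(0.0618)), 'green': (30, np.float64(1.25), [1.16, 1.34], np.float64(0.0616)), 'red': (10, np.float64(0.909), [0.88, 0.94], np.float64(0.0516))}
top 49 ([696.2, -31.5], [26.0, 50.8], 51.2) 0.11880954761125777
scene 706 ([634.5, -84.5], [151.1, 122.6], 4.0) 0.11710982604348273
```

View pics/d1.png

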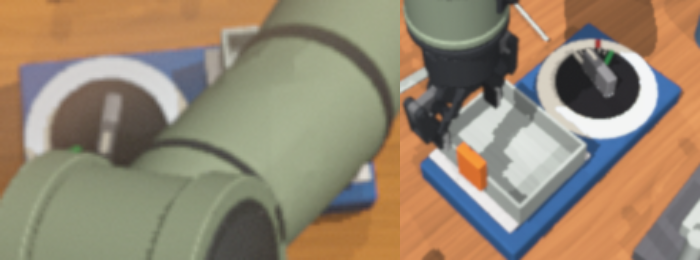

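The pan sits centred on the platform, at (634.5, -84.5) mm. The pointer reads about 0.91 and the dial about 0.29, so I need to turn it roughly 0.62 rad clockwise.

```bash
python3 - <<'E'
from h import *
s=bot.observe();R0=Ro.from_euler('xyz',s["tool_rot"])
p,R=plan([*D,.16],down(80),12)   # two halves to force ccw
p,R=[*D,.16],down(167.5)
d=167.5-np.degrees(s["tool_rot"][2]);N=24
w=np.array([0,0,-np.radians(d)/N]); q=R0.inv().apply(np.array(p)-s["position"])
A=sum(Ro.from_rotvec(w*k).as_matrix() for k in range(N));print((np.linalg.solve(A,q)/.025).round(3),w/.15)
E
```

```text
12 rows [0.498, -0.717, 0.25] [-0.0, 0.0, -0.736]
[ 0.572 -0.119  0.125] [ 0.          0.         -0.79227497]
```

Emit:
{"op": "play_rows", "data": {"plan": [[[0.572,-0.119,0],[0,0,-0.792],-1],[[0.572,-0.119,0],[0,0,-0.792],-1],[[0.572,-0.119,0],[0,0,-0.792],-1],[[0.572,-0.119,0],[0,0,-0.792],-1],[[0.572,-0.119,0],[0,0,-0.792],-1],[[0.572,-0.119,0],[0,0,-0.792],-1],[[0.572,-0.119,0],[0,0,-0.792],-1],[[0.572,-0.119,0],[0,0,-0.792],-1],[[0.572,-0.119,0],[0,0,-0.792],-1],[[0.572,-0.119,0],[0,0,-0.792],-1],[[0.572,-0.119,0],[0,0,-0.792],-1],[[0.572,-0.119,0],[0,0,-0.792],-1],[[0.572,-0.119,0],[0,0,-0.792],-1],[[0.572,-0.119,0.2],[0,0,-0.792],-1],[[0.572,-0.119,0.2],[0,0,-0.792],-1],[[0.572,-0.119,0.2],[0,0,-0.792],-1],[[0.572,-0.119,0.2],[0,0,-0.792],-1],[[0.572,-0.119,0.2],[0,0,-0.792],-1],[[0.572,-0.119,0.2],[0,0,-0.792],-1],[[0.572,-0.119,0.2],[0,0,-0.792],-1]]}}

```text
clock: 15.55
position: [0.6754, 0.0742, 0.199]
tool_rot: [-3.141, -0.001, 2.451]
force: [0.1, -0.0, 0.6]
grip_width: 0.0857
finger_force: 0.0
```

Emit:
{"op": "play_rows", "data": {"plan": [[[0.572,-0.119,0.4],[0,0,-0.792],-1],[[0.572,-0.119,0.4],[0,0,-0.792],-1],[[0.572,-0.119,0.4],[0,0,-0.792],-1],[[0.572,-0.119,0.4],[0,0,-0.792],-1],[[0,0,0],[0,0,0],-1],[[0,0,0],[0,0,0],-1]]}}

```text
clock: 16.3
position: [0.6216, 0.0913, 0.1603]
tool_rot: [3.142, 0.0, 2.92]
force: [0.3, -0.0, -0.3]
grip_width: 0.0855
finger_force: 0.0
```

```bash
python3 - <<'E'
from h import *
s=bot.observe();print(s["position"],s["tool_rot"],s["qpos"])
plan([*D,.086],down(167.5),5)
dial("scene");dial("top")
E
```

```text
[0.62160679 0.09132257 0.16031867] [3.14155506e+00 1.21914743e-04 2.91959154e+00] [-0.20631494  0.62148127 -0.05052593  1.66485292  0.03897092  0.85611305
  1.07584561]
5 rows [0.007, -0.0, 0.595] [0.0, 0.0, -0.005]
scene {'white': (33, np.float64(-0.087), [-0.92, 0.45], np.float64(0.0618)), 'green': (32, np.float64(1.25), [1.15, 1.34], np.float64(0.062)), 'red': (10, np.float64(0.909), [0.88, 0.94], np.float64(0.0519))}
top {'white': (6, np.float64(0.365), [0.29, 1.6], np.float64(0.0591)), 'green': (25, np.float64(1.272), [1.17, 1.36], np.float64(0.0636)), 'red': (15, np.float64(0.901), [0.87, 0.94], np.float64(0.0521))}
```

Emit:
{"op": "play_rows", "data": {"plan": [[[0,0,0.6],[0,0,0],-1],[[0,0,0.6],[0,0,0],-1],[[0,0,0.6],[0,0,0],-1],[[0,0,0.6],[0,0,0],-1],[[0,0,0.5],[0,0,0],-1],[[0,0,0],[0,0,0],1],[[0,0,0],[0,0,0],1],[[0,0,0],[0,0,0],1],[[0,0,0],[0,0,0],1],[[0,0,0],[0,0,0],1],[[0,0,0],[0,0,0],1],[[0,0,0],[0,0,0],1]], "newtons": 30}}

```text
clock: 17.9
position: [0.6215, 0.0919, 0.0884]
tool_rot: [3.141, 0.001, 2.923]
force: [-0.2, 2.5, 6.2]
grip_width: 0.0156
finger_force: 34.1
```

Emit:
{"op": "play_rows", "data": {"plan": [[[0,0,0],[0,0,0.5],1],[[0,0,0],[0,0,0.6],1],[[0,0,0],[0,0,0.6],1],[[0,0,0],[0,0,0.6],1],[[0,0,0],[0,0,0.6],1],[[0,0,0],[0,0,0.6],1],[[0,0,0],[0,0,0.4],1],[[0,0,0],[0,0,0.21],1],[[0,0,0],[0,0,0],1],[[0,0,0],[0,0,0],1]]}}

```text
clock: 19.15
position: [0.6213, 0.0915, 0.0884]
tool_rot: [3.141, 0.0, 2.306]
force: [-1.8, 0.5, 7.9]
grip_width: 0.0155
finger_force: 34.4
```

```bash
python3 - <<'E'
from h import *
dial("scene");dial("top")
E
```

```text
scene {'white': (16, np.float64(-0.549), [-0.98, -0.01], np.float64(0.0605)), 'green': (30, np.float64(1.868), [1.77, 1.95], np.float64(0.0623)), 'red': (0, None, None, None)}
top {'white': (3, np.float64(1.714), [1.58, 1.76], np.float64(0.0623)), 'green': (0, None, None, None), 'red': (0, None, None, None)}
```

Emit:
{"op": "play_rows", "data": {"plan": [[[0,0,0],[0,0,0],0.5],[[0,0,0],[0,0,0],0],[[0,0,0],[0,0,0],-0.6],[[0,0,0],[0,0,0],-0.6],[[0,0,-0.8],[0,0,0],-0.6],[[0,0,-0.8],[0,0,0],-0.6],[[0,0,-0.8],[0,0,0],-0.6],[[0,0,-0.8],[0,0,0],-0.6],[[0,0,-0.8],[0,0,0],-0.6],[[0,0,-0.6],[0,0,0],-0.6],[[0,0,0],[0,0,0],-0.6]]}}

```text
clock: 20.62
position: [0.6216, 0.0916, 0.2044]
tool_rot: [3.14, 0.001, 2.306]
force: [-0.3, -0.6, 0.1]
grip_width: 0.0683
finger_force: 0.0
```

```bash
python3 - <<'E'
from h import *
g=dial("scene");f=dial("top")
a=f["pixels"][150:225,270:345,::-1];b=g["pixels"][245:330,335:435,::-1]
cv2.imwrite("pics/d2.png",np.hstack([cv2.resize(a,(380,380),interpolation=cv2.INTER_CUBIC),cv2.resize(b,(400,380),interpolation=cv2.INTER_CUBIC)]))
s=bot.observe();print(s["position"],s["qpos"])
E
```

```text
scene {'white': (41, np.float64(0.197), [-0.9, 1.7], np.float64(0.061)), 'green': (35, np.float64(1.866), [1.76, 1.96], np.float64(0.062)), 'red': (8, np.float64(0.911), [0.88, 0.94], np.float64(0.0513))}
top {'white': (5, np.float64(1.714), [1.57, 1.77], np.float64(0.0581)), 'green': (6, np.float64(1.908), [1.87, 1.94], np.float64(0.061)), 'red': (12, np.float64(0.902), [0.86, 0.94], np.float64(0.053))}
[0.62089127 0.09150716 0.20263122] [-0.33607555  0.57606662  0.1425736   1.64069697 -0.09662449  0.93196387
  0.57659426]
```

View pics/d2.png

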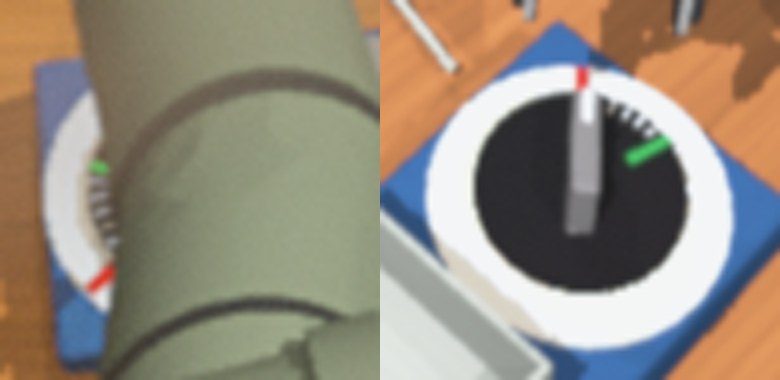

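```bash
python3 - <<'E'
from h import *
p,R=plan([.4545,-.345,.20],down(105.7),20)
E
```

```text
20 rows [-0.6, -0.727, 0.005] [-0.0, -0.0, 0.154]
```

Emit:
{"op": "play_rows", "data": {"plan": [[[-0.6,-0.727,0],[0,0,0.154],-1],[[-0.6,-0.727,0],[0,0,0.154],-1],[[-0.6,-0.727,0],[0,0,0.154],-1],[[-0.6,-0.727,0],[0,0,0.154],-1],[[-0.6,-0.727,0],[0,0,0.154],-1],[[-0.6,-0.727,0],[0,0,0.154],-1],[[-0.6,-0.727,0],[0,0,0.154],-1],[[-0.6,-0.727,0],[0,0,0.154],-1],[[-0.6,-0.727,0],[0,0,0.154],-1],[[-0.6,-0.727,0],[0,0,0.154],-1],[[-0.6,-0.727,0],[0,0,0.154],-1],[[-0.6,-0.727,0],[0,0,0.154],-1],[[-0.6,-0.727,0],[0,0,0.154],-1],[[-0.6,-0.727,0],[0,0,0.154],-1],[[-0.6,-0.727,0],[0,0,0.154],-1],[[-0.6,-0.727,0],[0,0,0.154],-1],[[-0.6,-0.727,0],[0,0,0.154],-1],[[-0.6,-0.727,0],[0,0,0.154],-1],[[-0.6,-0.727,0],[0,0,0.154],-1],[[-0.6,-0.727,0],[0,0,0.154],-1]]}}

```text
clock: 23.22
position: [0.4534, -0.3461, 0.2028]
tool_rot: [3.142, 0.0, 1.842]
force: [0.4, -0.3, -0.4]
grip_width: 0.0857
finger_force: 0.0
```

```bash
python3 - <<'E'
from h import *
s=bot.observe();print(s["position"],s["tool_rot"],s["qpos"])
f=dial("top");g=dial("scene")
# fit disc centre on plane .062 from dark pixels, and mark angles about it
for n,ff in(("top",f),("scene",g)):
    H=hsv(ff);X=plane(ff,.062);r=np.linalg.norm(X[...,:2]-D,axis=-1)*1000
    # white radial stripe candidates within angle .6..1.2
    a=ang(X.reshape(-1,3)).reshape(480,640)
    m=(r<57)&(r>34)&(a>.6)&(a<1.25)
    V=H[...,2].astype(float)*(H[...,1]<90); 
    for lo,hi in((34,40),(40,46),(46,52),(52,57)):
        q=m&(r>lo)&(r<hi); w=np.clip(V[q]-120,0,None); print(n,lo,"white",(w@a[q]/max(w.sum(),1e-9)).round(3),int((w>0).sum()))
    d=(r<75)&(H[...,2]<70); P=X[d]
    (c,rad)=cv2.minEnclosingCircle((P[:,:2]*1000).astype(np.float32));print("disc",np.round(c,1),round(rad,1))
a=f["pixels"][150:225,270:345,::-1];b=g["pixels"][245:330,335:435,::-1]
cv2.imwrite("pics/d3.png",np.hstack([cv2.resize(a,(380,380),interpolation=cv2.INTER_CUBIC),cv2.resize(b,(400,380),interpolation=cv2.INTER_CUBIC)]))
E
```

```text
[ 0.45337318 -0.3461411   0.20279337] [3.14155505e+00 2.41837931e-06 1.84224531e+00] [ 0.33367262  0.50299434  0.30028142  1.80219478 -0.18860284  0.86431875
  0.99331189]
top {'white': (34, np.float64(0.962), [0.84, 2.4], np.float64(0.0626)), 'green': (14, np.float64(1.912), [1.86, 1.97], np.float64(0.0618)), 'red': (14, np.float64(0.902), [0.87, 0.94], np.float64(0.0524))}
scene {'white': (45, np.float64(0.386), [-0.89, 1.72], np.float64(0.0616)), 'green': (35, np.float64(1.866), [1.76, 1.96], np.float64(0.0617)), 'red': (8, np.float64(0.911), [0.88, 0.94], np.float64(0.052))}
top 34 white 0.92 6
top 40 white 0.909 8
top 46 white 0.935 10
top 52 white 0.948 9
disc [0. 0.] 0.0
scene 34 white 0.994 15
scene 40 white 0.986 14
scene 46 white 0.978 15
scene 52 white 0.974 14
disc [622.8  90.4] 58.5
```

View pics/d3.png

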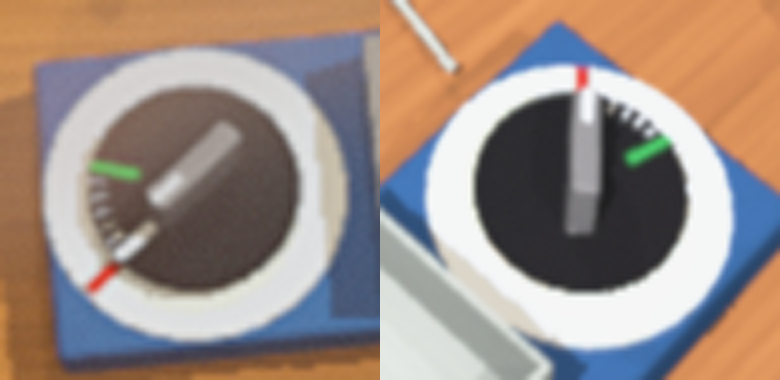

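```bash
cat >> h.py <<'E'
from scipy.optimize import least_squares
from scipy.ndimage import map_coordinates
def polar(f,z,c): # unwrap plane z about c: rows r(mm), cols angle cw from scale -x
    r=np.arange(20,110,.5); a=np.arange(-np.pi,np.pi,.01)
    rr,aa=np.meshgrid(r/1000,a,indexing="ij"); th=YAW+np.pi-aa
    X=np.stack([c[0]+rr*np.cos(th),c[1]+rr*np.sin(th),np.full_like(rr,z)],-1)
    uv=proj(f,X).reshape(*rr.shape,2)
    I=np.stack([map_coordinates(f["pixels"][...,k].astype(float),[uv[...,1],uv[...,0]],order=1) for k in range(3)],-1)
    return r,a,I
def refine(cam):
    f=grab_frame(cam); c=D.copy()
    for _ in range(3):
        r,a,I=polar(f,.062,c); g=I.mean(-1); sel=(r>50)&(r<72)
        G=np.gradient(g,axis=0)[sel]; e=r[sel][G.argmax(0)]; th=YAW+np.pi-a
        o=least_squares(lambda p:e-(p[2]+p[0]*np.cos(th)+p[1]*np.sin(th)),[0,0,61],loss="soft_l1",f_scale=.5).x
        c=c+o[:2]/1000
    cen=lambda I,w,sel,lo,hi:(lambda W:(W*a[None,:]).sum()/max(W.sum(),1e-9))(np.where((a>lo)&(a<hi),w,0)[sel])
    r,a,I=polar(f,.062,c)
    gr=np.clip(I[...,1]-np.maximum(I[...,0],I[...,2])-15,0,None)
    green=cen(I,gr,(r>35)&(r<58),-3,3)
    wh=np.clip(I.min(-1)-110,0,None); white=[round(cen(I,wh,(r>l)&(r<l+6),.65,1.2),3) for l in(38,44,50)]
    out=[]
    for z in(.050,.054):
        r,a,I=polar(f,z,c); rd=np.clip(I[...,0]-np.maximum(I[...,1],I[...,2])-50,0,None)
        out.append(round(cen(I,rd,(r>65)&(r<80),-2.5,2.5),3))
    print(cam,"centre",c.round(4),"rad",o[2].round(1),"green",green.round(3),"-> dial",(green-.972).round(3),"white",white,"red",out)
E
python3 - <<'E'
from h import *
refine("top");refine("scene")
E
```

```text
top centre [0.6208 0.0916] rad 60.5 green 1.916 -> dial 0.944 white [np.float64(0.904), np.float64(0.914), np.float64(0.934)] red [np.float64(0.914), np.float64(0.901)]
scene centre [0.6225 0.0912] rad 60.4 green 1.821 -> dial 0.849 white [np.float64(0.957), np.float64(0.955), np.float64(0.95)] red [np.float64(0.898), np.float64(0.896)]
```

```bash
python3 - <<'E'
from h import *
for cam,c in(("top",[.6208,.0916]),("scene",[.6225,.0912])):
    f=grab_frame(cam)
    r,a,I=polar(f,.062,c)
    gr=np.clip(I[...,1]-np.maximum(I[...,0],I[...,2])-15,0,None)*((a>1.6)&(a<2.2))
    wh=np.clip(I.min(-1)-100,0,None)*((a>.75)&(a<1.12))
    for l in range(34,60,4):
        s=(r>=l)&(r<l+4); m=lambda w:((w[s]*a).sum()/max(w[s].sum(),1e-9)).round(3)
        wd=lambda w:round(float((w[s].mean(0)>.4*w[s].mean(0).max()).sum()*.01),2)
        print(cam,l,"green",m(gr),wd(gr),"white",m(wh),wd(wh))
    r,a,I=polar(f,.052,c); rd=np.clip(I[...,0]-np.maximum(I[...,1],I[...,2])-40,0,None)
    for l in range(60,88,4):
        s=(r>=l)&(r<l+4);print("  red",l,((rd[s]*a).sum()/max(rd[s].sum(),1e-9)).round(3),rd[s].sum().round())
E
```

```text
top 34 green 1.925 0.17 white 0.917 0.17
top 38 green 1.918 0.15 white 0.904 0.18
top 42 green 1.912 0.14 white 0.907 0.19
top 46 green 1.914 0.12 white 0.919 0.18
top 50 green 1.913 0.1 white 0.937 0.17
top 54 green 1.908 0.1 white 0.946 0.16
top 58 green 1.905 0.08 white 0.979 0.25
  red 60 0.905 2587.0
  red 64 0.908 6140.0
  red 68 0.909 6309.0
  red 72 0.906 5653.0
  red 76 0.905 4934.0
  red 80 0.904 1362.0
  red 84 0.0 0.0
scene 34 green 1.816 0.23 white 0.947 0.37
scene 38 green 1.813 0.22 white 0.95 0.34
scene 42 green 1.82 0.2 white 0.954 0.28
scene 46 green 1.825 0.17 white 0.955 0.24
scene 50 green 1.83 0.15 white 0.951 0.22
scene 54 green 1.833 0.14 white 0.949 0.21
scene 58 green 1.833 0.12 white 0.95 0.21
  red 60 0.0 0.0
  red 64 0.0 0.0
  red 68 0.878 141.0
  red 72 0.893 3268.0
  red 76 0.901 6041.0
  red 80 0.9 5476.0
  red 84 0.897 1254.0
```

```bash
python3 - <<'E'
from h import *
for cam in("top","scene"):
    f=grab_frame(cam); f["pixels"]=cv2.imread(f"pics/{cam}0.png")[:,:,::-1]
    for c in([.6208,.0916],[.6225,.0912]):
        r,a,I=polar(f,.062,c)
        gr=np.clip(I[...,1]-np.maximum(I[...,0],I[...,2])-15,0,None)*((a>.9)&(a<1.6)); s=(r>36)&(r<58)
        r,a,J=polar(f,.052,c); rd=np.clip(J[...,0]-np.maximum(J[...,1],J[...,2])-40,0,None)*(abs(a)<.4); q=(r>66)&(r<80)
        print(cam,c,"green",((gr[s]*a).sum()/gr[s].sum()).round(3),"red",((rd[q]*a).sum()/rd[q].sum()).round(3))
plan([.4545,-.345,.084],down(105.7),6)
E
```

```text
top [0.6208, 0.0916] green 1.268 red -0.0
top [0.6225, 0.0912] green 1.238 red 0.007
scene [0.6208, 0.0916] green 1.254 red 0.026
scene [0.6225, 0.0912] green 1.224 red 0.032
6 rows [-0.004, -0.003, 0.792] [0.0, -0.0, 0.0]
```

The pointer read 0.0 while the platform was empty, so the calibration holds. The dial is now at about 0.91 and the pointer at about 0.905, so they line up. On to the scoop.

Emit:
{"op": "play_rows", "data": {"plan": [[[0,0,0.79],[0,0,0],-1],[[0,0,0.79],[0,0,0],-1],[[0,0,0.79],[0,0,0],-1],[[0,0,0.79],[0,0,0],-1],[[0,0,0.79],[0,0,0],-1],[[0,0,0.75],[0,0,0],-1],[[0,0,0],[0,0,0],1],[[0,0,0],[0,0,0],1],[[0,0,0],[0,0,0],1],[[0,0,0],[0,0,0],1],[[0,0,0],[0,0,0],1],[[0,0,0],[0,0,0],1],[[0,0,0],[0,0,0],1]], "newtons": 90}}

```text
clock: 25.25
position: [0.4539, -0.3453, 0.086]
tool_rot: [-3.142, 0.0, 1.843]
force: [-5.3, -0.6, 9.7]
grip_width: 0.0174
finger_force: 87.9
```

Emit:
{"op": "play_rows", "data": {"plan": [[[0,0,-0.2],[0,0,0],1],[[0,0,-0.4],[0,0,0],1],[[0,0,-0.7],[0,0,0],1],[[0,0,-0.8],[0,0,0],1],[[0,0,-0.8],[0,0,0],1],[[0,0,-0.8],[0,0,0],1],[[0,0,-0.8],[0,0,0],1],[[0,0,-0.8],[0,0,0],1],[[0,0,-0.8],[0,0,0],1],[[0,0,-0.8],[0,0,0],1],[[0,0,-0.6],[0,0,0],1],[[0,0,-0.3],[0,0,0],1]]}}

```text
clock: 26.75
position: [0.4543, -0.3449, 0.2815]
tool_rot: [3.141, 0.001, 1.844]
force: [0.2, -1.0, -4.9]
grip_width: 0.017
finger_force: 87.9
```

```bash
python3 - <<'E'
from h import *
s=bot.observe();print({k:np.round(s[k],4).tolist() for k in("position","tool_rot","grip_width","finger_force","force","qpos")})
for cam in("scene","top"):
    f=grab_frame(cam);W=cloud(f);H=hsv(f);
    m=(W[...,2]>.16)&(W[...,2]<.30)&(abs(W[...,0]-.37)<.1)&(abs(W[...,1]+.36)<.09)&(H[...,2]>80)&(H[...,1]<80)
    P=W[m];print(cam,len(P),rect(P) if len(P)>5 else 0,np.percentile(P[:,2],[2,50,98]).round(3) if len(P)>5 else 0)
E
```

```text
{'position': [0.4543, -0.3449, 0.2815], 'tool_rot': [3.1408, 0.0007, 1.8439], 'grip_width': 0.017, 'finger_force': 87.9455, 'force': [0.224, -0.9945, -4.8832], 'qpos': [0.3048, 0.413, 0.3317, 1.7197, -0.153, 1.0333, 0.9621]}
scene 1410 ([387.8, -363.3], [167.8, 62.1], 15.7) [0.202 0.218 0.246]
top 0 0 0
```

Tool outward at 70° may break the joint 6 range, so I check with a kinematic model which pouring azimuth is feasible.

```bash
cat > kin.py <<'E'
from h import *
LO=np.array([-2.91,-.3,-1.5,.17,-1.26,.16,-2.52]);HI=np.array([2.91,2.13,1.42,2.43,4.41,1.93,2.52])
L=np.array([.34,.53,.423,.3335])
def fk(q,L=L):
    Z=lambda a:Ro.from_euler('z',-a);Y=lambda a:Ro.from_euler('y',a)
    R=Z(q[0])*Y(q[1]);p=np.array([0,0,L[0]])+R.apply([0,0,L[1]])
    R=R*Z(q[2])*Y(q[3]);p=p+R.apply([0,0,L[2]])
    R=R*Z(q[4])*Y(q[5])*Z(q[6]);p=p+R.apply([0,0,L[3]])
    return p,R*Ro.from_euler('z',OFF)
OFF=np.pi/2
E
python3 - <<'E'
from kin import *
data=[([-1.265,.522,-.036,1.6,.021,1.021,-.113],[.229,.581,.245],[-3.14,0,2.766]),
([-0.8664,0.685,0.223,1.9228,-0.2668,0.5623,-0.5031],[.4573,.3136,.0659],[-3.1411,-.0004,1.5329]),
([-0.27409642,0.69549836,0.68936902,1.55589705,-0.48461517,1.06696067,-0.95953239],[0.63877363,-0.15062458,0.22521665],[-3.14113747,0,.0722]),
([-0.20631494,0.62148127,-0.05052593,1.66485292,0.03897092,0.85611305,1.07584561],[.62160679,.09132257,.16031867],[3.14155506,0,2.91959154]),
([-0.33607555,0.57606662,0.1425736,1.64069697,-0.09662449,0.93196387,0.57659426],[.62089,.091507,.20263],[3.14,.001,2.306]),
([0.3048,0.413,0.3317,1.7197,-0.153,1.0333,0.9621],[.4543,-.3449,.2815],[3.1408,.0007,1.8439])]
r=least_squares(lambda x:np.concatenate([fk(q,x)[0]-p for q,p,_ in data]),L);print(r.x,abs(r.fun).max())
for q,p,o in data:
    P,R=fk(q,r.x);E=(Ro.from_euler('xyz',o).inv()*R).as_rotvec();print((P-p).round(4),E.round(3))
E
```

```text
[-16.67770855   0.43246326   0.48883924 -16.8103395 ] 0.059629146388696555
[-0.0502  0.0432  0.0066] [-0.001 -0.     0.001]
[-0.0388  0.0051 -0.012 ] [ 0. -0. -0.]
[-0.0055 -0.0018  0.0033] [-0.  0. -0.]
[-0.0217  0.0596  0.0036] [ 0. -0.  0.]
[-0.0068  0.0482  0.0011] [0.002 0.001 0.   ]
[ 0.0201  0.0322 -0.0027] [0. 0. 0.]
```

```bash
cat > kin.py <<'E'
from h import *
LO=np.array([-2.91,-.3,-1.5,.17,-1.26,.16,-2.52]);HI=np.array([2.91,2.13,1.42,2.43,4.41,1.93,2.52])
OFF=np.pi/2
X0=np.array([0,0,.34, 0,0,.45, 0,0,.45, 0,0,.34])
def fk(q,x):
    Z=lambda a:Ro.from_euler('z',-a);Y=lambda a:Ro.from_euler('y',a)
    A=Z(q[0]);p=A.apply(x[:3]);R=A*Y(q[1]);p=p+R.apply(x[3:6])
    R=R*Z(q[2])*Y(q[3]);p=p+R.apply(x[6:9])
    R=R*Z(q[4])*Y(q[5]);p=p+R.apply(x[9:12])
    return p,R*Z(q[6])*Ro.from_euler('z',OFF)
data=[([-1.265,.522,-.036,1.6,.021,1.021,-.113],[.229,.581,.245],[-3.14,0,2.766]),
([-0.8664,0.685,0.223,1.9228,-0.2668,0.5623,-0.5031],[.4573,.3136,.0659],[-3.1411,-.0004,1.5329]),
([-0.27409642,0.69549836,0.68936902,1.55589705,-0.48461517,1.06696067,-0.95953239],[0.63877363,-0.15062458,0.22521665],[-3.14113747,0,.0722]),
([-0.20631494,0.62148127,-0.05052593,1.66485292,0.03897092,0.85611305,1.07584561],[.62160679,.09132257,.16031867],[3.14155506,0,2.91959154]),
([-0.33607555,0.57606662,0.1425736,1.64069697,-0.09662449,0.93196387,0.57659426],[.62089,.091507,.20263],[3.14,.001,2.306]),
([ 0.33367262,0.50299434,0.30028142,1.80219478,-0.18860284,0.86431875,0.99331189],[0.45337318,-0.3461411,0.20279337],[0,0,0]),
([0.3048,0.413,0.3317,1.7197,-0.153,1.0333,0.9621],[.4543,-.3449,.2815],[3.1408,.0007,1.8439])]
def fit(data,reg=.002):
    r=least_squares(lambda x:np.concatenate([fk(q,x)[0]-p for q,p,_ in data]+[reg*(x-X0)]),X0)
    return r.x,np.array([fk(q,r.x)[0]-p for q,p,_ in data])
E
python3 - <<'E'
from kin import *
for reg in(.01,.002):
    x,e=fit(data,reg);print(x.round(4),abs(e).max(1).round(4))
E
```

```text
[-3.000e-04 -1.070e-02  3.434e-01 -2.000e-04 -1.070e-02  5.294e-01
 -6.000e-04 -3.710e-02  4.208e-01 -3.000e-04 -5.000e-04  3.372e-01] [0.0003 0.0001 0.0001 0.0002 0.0001 0.     0.0001]
[-4.000e-04 -1.070e-02  3.516e-01 -2.000e-04 -1.070e-02  5.297e-01
 -5.000e-04 -3.720e-02  4.207e-01 -3.000e-04 -4.000e-04  3.455e-01] [0.0003 0.0001 0.0001 0.0002 0.0001 0.     0.0001]
```

Emit:
{"op": "play_rows", "data": {"plan": [[[0,0,0],[0.4,0,0],1],[[0,0,0],[0.6,0,0],1],[[0,0,0],[0.6,0,0],1],[[0,0,0],[0.4,0,0],1],[[0,0,0],[0,0,0],1]]}}

```text
clock: 27.48
position: [0.4549, -0.3441, 0.279]
tool_rot: [-2.841, -0.001, 1.845]
force: [-0.6, -0.1, -3.7]
grip_width: 0.0167
finger_force: 88.3
```

```bash
cat >> kin.py <<'E'
C=np.array([.6345,-.0845])
def pour(psi,th,off,z): # lip at C + off along psi, height z
    c=np.array([np.cos(np.radians(psi)),np.sin(np.radians(psi))])
    R=down(90+psi,-th); return np.array([*(C+off*c),z])+R.apply([0,.151,-.062]),R
def ik(p,R,x,q0):
    def f(q):
        P,r=fk(q,x);return np.concatenate([(P-p)*10,(R.inv()*r).as_rotvec()*3,.02*(q-q0)])
    s=least_squares(f,np.clip(q0,LO+.01,HI-.01),bounds=(LO,HI));return s.x,np.linalg.norm(s.fun[:6])
E
python3 - <<'E'
from kin import *
s=bot.observe();data.append((s["qpos"],s["position"],s["tool_rot"]))
x,e=fit(data,.0003);print(x.round(4).tolist(),abs(e).max(1).round(4));np.save("x.npy",x)
sch=[(0,.215),(10,.195),(20,.175),(30,.155),(40,.142),(50,.13),(60,.127),(72,.125)]
for psi in range(-110,70,20):
    q=np.array(s["qpos"]);out=[]
    for k in range(0,1):
        for w in np.linspace(0,1,6): # approach
            p,R=pour(psi,0,.02,.215); 
            Rw=Ro.from_euler('xyz',s["tool_rot"]);Rw=Rw*Ro.from_rotvec(w*(Rw.inv()*R).as_rotvec())
            q,c=ik(s["position"]+w*(p-s["position"]),Rw,x,q)
    for th,z in sch:
        p,R=pour(psi,th,.02,z);q,c=ik(p,R,x,q);out.append((th,round(c,3)))
    print(psi,[o[1] for o in out],q.round(2).tolist(),"margin",np.minimum(q-LO,HI-q).min().round(2))
E
```

```text
[-0.0004, -0.0107, 0.32, -0.0002, -0.0107, 0.5296, -0.0005, -0.0372, 0.4207, -0.0003, -0.0004, 0.3138] [0.0004 0.0001 0.0001 0.0002 0.0001 0.     0.0001 0.    ]
-110 [np.float64(0.0), np.float64(0.0), np.float64(0.0), np.float64(0.0), np.float64(0.0), np.float64(0.0), np.float64(0.0), np.float64(0.0)] [-0.85, 1.36, 1.32, 1.34, -0.03, 1.43, -1.73] margin 0.1
-90 [np.float64(0.0), np.float64(0.0), np.float64(0.0), np.float64(0.0), np.float64(0.0), np.float64(0.0), np.float64(0.0), np.float64(0.0)] [-1.04, 1.36, 1.38, 1.63, -0.05, 0.98, -1.6] margin 0.04
-70 [np.float64(0.0), np.float64(0.0), np.float64(0.0), np.float64(0.0), np.float64(0.0), np.float64(0.0), np.float64(0.0), np.float64(0.0)] [-1.17, 1.35, 1.42, 1.92, -0.1, 0.5, -1.44] margin 0.0
-50 [np.float64(0.0), np.float64(0.0), np.float64(0.0), np.float64(0.0), np.float64(0.0), np.float64(0.0), np.float64(0.004), np.float64(0.126)] [-1.2, 1.13, 1.29, 2.13, 1.18, 0.16, -2.52] margin 0.0
-30 [np.float64(0.0), np.float64(0.0), np.float64(0.0), np.float64(0.0), np.float64(0.0), np.float64(0.003), np.float64(0.001), np.float64(0.001)]
[... 155 characters left out ...]
64(0.394), np.float64(0.894), np.float64(1.497)] [-0.97, 0.42, 1.14, 2.1, -1.26, 0.16, 0.94] margin 0.0
10 [np.float64(0.0), np.float64(0.0), np.float64(0.0), np.float64(0.0), np.float64(0.0), np.float64(0.275), np.float64(0.703), np.float64(1.141)] [1.27, 0.68, -1.18, 2.03, -1.26, 0.16, 2.0] margin 0.0
30 [np.float64(0.0), np.float64(0.0), np.float64(0.0), np.float64(0.0), np.float64(0.0), np.float64(0.0), np.float64(0.146), np.float64(0.352)] [1.34, 0.97, -1.31, 2.04, -1.26, 0.16, 2.38] margin 0.0
50 [np.float64(0.0), np.float64(0.0), np.float64(0.0), np.float64(0.0), np.float64(0.0), np.float64(0.0), np.float64(0.0), np.float64(0.0)] [1.04, 0.77, -0.77, 1.91, -1.26, 0.75, 2.41] margin 0.0
```

```bash
python3 - <<'E'
from kin import *
x=np.load("x.npy");s=bot.observe()
sch=[(0,.215),(10,.195),(20,.175),(30,.155),(40,.142),(50,.13),(60,.127),(72,.125)]
for psi in list(range(60,150,10))+list(range(-150,-80,10)):
    q=np.array(s["qpos"]);cs=[];mg=[]
    off=.02
    p1,R1=pour(psi,0,off,.215);Ra=Ro.from_euler('xyz',s["tool_rot"])
    for w in np.linspace(0,1,8):
        q,c=ik(s["position"]+w*(p1-s["position"]),Ra*Ro.from_rotvec(w*(Ra.inv()*R1).as_rotvec()),x,q);cs.append(c)
    q1=q
    for th,z in sch:
        p,R=pour(psi,th,off,z);q,c=ik(p,R,x,q);cs.append(c);mg.append(np.minimum(q-LO,HI-q).min())
    print(psi,"err",max(cs).round(3),"mg",np.round(mg,2).tolist(),q1.round(2).tolist(),q.round(2).tolist())
E
```

```text
60 err 0.0 mg [0.72, 0.86, 0.78, 0.69, 0.57, 0.39, 0.25, 0.15] [-0.21, 0.67, 0.07, 1.27, -0.05, 1.21, 0.91] [0.92, 0.77, -0.61, 1.78, -1.11, 0.98, 2.32]
70 err 0.0 mg [0.75, 0.86, 0.83, 0.78, 0.61, 0.47, 0.36, 0.26] [-0.21, 0.62, 0.02, 1.35, -0.02, 1.18, 1.04] [0.84, 0.82, -0.54, 1.64, -0.98, 1.16, 2.26]
80 err 0.0 mg [0.79, 0.84, 0.83, 0.8, 0.66, 0.51, 0.4, 0.3] [-0.2, 0.57, -0.02, 1.43, 0.01, 1.14, 1.17] [0.77, 0.87, -0.49, 1.5, -0.87, 1.34, 2.22]
90 err 0.0 mg [0.82, 0.81, 0.83, 0.7, 0.57, 0.46, 0.38, 0.33] [-0.18, 0.52, -0.07, 1.52, 0.04, 1.11, 1.31] [0.71, 0.93, -0.46, 1.36, -0.78, 1.51, 2.19]
100 err 0.0 mg [0.77, 0.78, 0.72, 0.58, 0.47, 0.39, 0.35, 0.25] [-0.16, 0.47, -0.11, 1.6, 0.06, 1.08, 1.46] [0.64, 0.98, -0.43, 1.21, -0.71, 1.68, 2.19]
110 err 0.0 mg [0.72, 0.72, 0.56, 0.45, 0.37, 0.32, 0.24, 0.07] [-0.13, 0.42, -0.15, 1.68, 0.07, 1.05, 1.62] [0.56, 1.04, -0.4, 1.06, -0.65, 1.86, 2.2]
120 err 0.03 mg [0.68, 0.54, 0.41, 0.31, 0.26, 0.23, 0.09, 0.0] [-0.09, 0.38, -0.18, 1.75, 0.08, 1.02, 1.8] [0.72, 1.26, -1.1, 0.91, -0.13, 1.93, 1.88]
130 err 0.411 mg [0.53, 0.37, 0.25, 0
[... 655 characters left out ...]
1.05, 1.75, -0.59, 1.13, -1.42] [-0.64, 1.38, 1.25, 1.05, -0.05, 1.84, -1.85]
-120 err 0.0 mg [0.44, 0.36, 0.29, 0.24, 0.2, 0.18, 0.16, 0.14] [-0.31, 0.63, 0.98, 1.68, -0.57, 1.14, -1.27] [-0.75, 1.37, 1.28, 1.19, -0.03, 1.64, -1.79]
-110 err 0.0 mg [0.52, 0.42, 0.33, 0.26, 0.21, 0.17, 0.13, 0.11] [-0.24, 0.66, 0.9, 1.59, -0.55, 1.16, -1.13] [-0.85, 1.36, 1.31, 1.34, -0.02, 1.43, -1.73]
-100 err 0.0 mg [0.58, 0.48, 0.38, 0.29, 0.21, 0.16, 0.11, 0.07] [-0.18, 0.69, 0.84, 1.51, -0.53, 1.19, -1.0] [-0.95, 1.36, 1.35, 1.49, -0.03, 1.21, -1.67]
-90 err 0.0 mg [0.64, 0.54, 0.43, 0.32, 0.23, 0.15, 0.09, 0.04] [-0.14, 0.72, 0.78, 1.42, -0.51, 1.22, -0.88] [-1.04, 1.36, 1.38, 1.63, -0.05, 0.98, -1.6]
```

```bash
python3 - <<'E'
from kin import *
s=bot.observe();t=np.degrees(s["tool_rot"][0])-180;t=(t+180)%360-180;print("tilt",t)
p,_=pour(90,0,.01,.215);print(p)
p,R=plan([p[0],p[1],.285],down(180,t),30)
for th,z,N in((0,.215,6),(30,.155,8),(50,.13,7),(74,.123,8)):
    p2,R2=pour(90,th,.01,z);print(th,p2.round(3));p,R=plan(p2,R2,N,p,R)
E
```

```text
tilt 17.251180937349318
[0.6345 0.0765 0.277 ]
30 rows [0.172, 0.601, -0.195] [0.0, -0.086, -0.275]
0 [0.634 0.076 0.277]
6 rows [0.0, 0.009, 0.053] [-0.335, -0.0, -0.0]
30 [0.634 0.025 0.284]
8 rows [-0.0, -0.244, -0.094] [-0.436, 0.0, -0.0]
50 [ 0.634 -0.025  0.286]
7 rows [-0.0, -0.221, -0.186] [-0.332, 0.0, 0.0]
74 [ 0.634 -0.092  0.285]
8 rows [-0.0, -0.169, -0.295] [-0.349, 0.0, 0.0]
```

Emit:
{"op": "play_rows", "data": {"plan": [[[0.086,0.3,-0.098],[0,-0.043,-0.138],1],[[0.172,0.601,-0.195],[0,-0.086,-0.275],1],[[0.172,0.601,-0.195],[0,-0.086,-0.275],1],[[0.172,0.601,-0.195],[0,-0.086,-0.275],1],[[0.172,0.601,-0.195],[0,-0.086,-0.275],1],[[0.172,0.601,-0.195],[0,-0.086,-0.275],1],[[0.172,0.601,-0.195],[0,-0.086,-0.275],1],[[0.172,0.601,-0.195],[0,-0.086,-0.275],1],[[0.172,0.601,-0.195],[0,-0.086,-0.275],1],[[0.172,0.601,-0.195],[0,-0.086,-0.275],1],[[0.172,0.601,-0.195],[0,-0.086,-0.275],1],[[0.172,0.601,-0.195],[0,-0.086,-0.275],1],[[0.172,0.601,-0.195],[0,-0.086,-0.275],1],[[0.172,0.601,-0.195],[0,-0.086,-0.275],1],[[0.172,0.601,-0.195],[0,-0.086,-0.275],1],[[0.172,0.601,-0.195],[0,-0.086,-0.275],1]]}}

```text
clock: 29.48
position: [0.6185, -0.1563, 0.2836]
tool_rot: [-2.841, 0.002, 2.517]
force: [0.4, -0.8, -4.1]
grip_width: 0.0167
finger_force: 88.4
```

Emit:
{"op": "play_rows", "data": {"plan": [[[0.172,0.601,-0.195],[0,-0.086,-0.275],1],[[0.172,0.601,-0.195],[0,-0.086,-0.275],1],[[0.172,0.601,-0.195],[0,-0.086,-0.275],1],[[0.172,0.601,-0.195],[0,-0.086,-0.275],1],[[0.172,0.601,-0.195],[0,-0.086,-0.275],1],[[0.172,0.601,-0.195],[0,-0.086,-0.275],1],[[0.172,0.601,-0.195],[0,-0.086,-0.275],1],[[0.172,0.601,-0.195],[0,-0.086,-0.275],1],[[0.172,0.601,-0.195],[0,-0.086,-0.275],1],[[0.172,0.601,-0.195],[0,-0.086,-0.275],1],[[0.172,0.601,-0.195],[0,-0.086,-0.275],1],[[0.172,0.601,-0.195],[0,-0.086,-0.275],1],[[0.172,0.601,-0.195],[0,-0.086,-0.275],1],[[0.172,0.601,-0.195],[0,-0.086,-0.275],1],[[0.086,0.3,-0.098],[0,-0.043,-0.138],1]]}}

```text
clock: 31.35
position: [0.6341, 0.0769, 0.2863]
tool_rot: [-2.84, 0.003, -3.14]
force: [0.2, -1.1, -4.9]
grip_width: 0.0171
finger_force: 88.4
```

```bash
python3 - <<'E'
from kin import *
s=bot.observe();print(s["clock"],s["position"],s["tool_rot"],np.round(s["qpos"],2),s["force"])
f=grab_frame("scene");W=cloud(f);H=hsv(f)
# bushings: brass-coloured pixels above z .18
m=(W[...,2]>.18)&(H[...,0]>12)&(H[...,0]<28)&(H[...,1]>70)&(abs(W[...,0]-.63)<.12);P=W[m];print(len(P),np.nanmedian(P,0) if len(P) else 0)
p,R=np.array(s["position"]),Ro.from_euler('xyz',s["tool_rot"])
for th,z,N in((0,.215,6),(30,.155,8),(50,.13,7),(74,.123,8)):
    p2,R2=pour(90,th,.01,z);p,R=plan(p2,R2,N,p,R)
E
```

```text
31.35 [0.63410284 0.07694484 0.2862586 ] [-2.83959953e+00  2.81921152e-03 -3.13971941e+00] [-0.38  0.55  0.04  1.48  0.28  1.22  1.12] [ 0.24349489 -1.10407792 -4.90967034]
1196 [0.62787424 0.06664921 0.24778541]
6 rows [-0.003, 0.008, 0.062] [-0.336, 0.003, 0.002]
8 rows [-0.0, -0.244, -0.094] [-0.436, 0.0, -0.0]
7 rows [-0.0, -0.221, -0.186] [-0.332, 0.0, 0.0]
8 rows [-0.0, -0.169, -0.295] [-0.349, 0.0, 0.0]
```

Emit:
{"op": "play_rows", "data": {"plan": [[[0,0.008,0.062],[-0.336,0,0],1],[[0,0.008,0.062],[-0.336,0,0],1],[[0,0.008,0.062],[-0.336,0,0],1],[[0,0.008,0.062],[-0.336,0,0],1],[[0,0.008,0.062],[-0.336,0,0],1],[[0,0.008,0.062],[-0.336,0,0],1],[[0,-0.244,-0.094],[-0.436,0,0],1],[[0,-0.244,-0.094],[-0.436,0,0],1],[[0,-0.244,-0.094],[-0.436,0,0],1],[[0,-0.244,-0.094],[-0.436,0,0],1],[[0,-0.244,-0.094],[-0.436,0,0],1],[[0,-0.244,-0.094],[-0.436,0,0],1],[[0,-0.244,-0.094],[-0.436,0,0],1],[[0,-0.244,-0.094],[-0.436,0,0],1]]}}

```text
clock: 33.15
position: [0.6343, 0.0227, 0.284]
tool_rot: [2.617, 0.003, 3.14]
force: [0.3, -0.1, -4.5]
grip_width: 0.0168
finger_force: 88.3
```

```bash
python3 - <<'E'
from kin import *
s=bot.observe();print(s["clock"],s["position"],s["tool_rot"],np.round(s["qpos"],2),s["force"],s["moment"])
f=grab_frame("scene");cv2.imwrite("pics/p1.png",cv2.resize(f["pixels"][180:400,240:480,::-1],None,fx=2.4,fy=2.4))
p,R=np.array(s["position"]),Ro.from_euler('xyz',s["tool_rot"])
print((R.apply([0,-.151,.062])+p).round(3))
for th,z,N in((50,.13,7),(74,.123,8)):
    p2,R2=pour(90,th,.01,z);p,R=plan(p2,R2,N,p,R)
E
```

```text
33.15 [0.63433636 0.02267277 0.28399446] [2.61732101e+00 3.08105068e-03 3.13978773e+00] [ 0.29  0.57 -0.26  1.53 -0.43  1.13  1.84] [ 0.2646425  -0.14957733 -4.50833562] [-0.87947301  0.04861072 -0.05149672]
[ 0.635 -0.077  0.155]
7 rows [-0.001, -0.208, -0.177] [-0.332, 0.003, 0.001]
8 rows [-0.0, -0.169, -0.295] [-0.349, 0.0, 0.0]
```

View pics/p1.png

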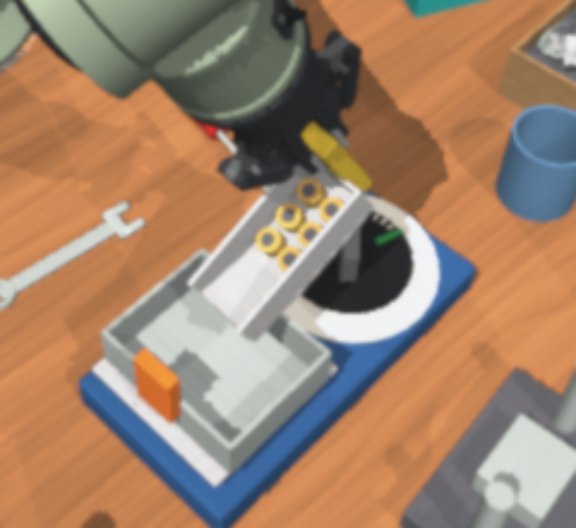

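The picture shows all six bushings still in the scoop at 30°, around (300,225) in the crop, with the lip over the pan. I continue the pour.

Emit:
{"op": "play_rows", "data": {"plan": [[[0,-0.208,-0.177],[-0.332,0,0],1],[[0,-0.208,-0.177],[-0.332,0,0],1],[[0,-0.208,-0.177],[-0.332,0,0],1],[[0,-0.208,-0.177],[-0.332,0,0],1],[[0,-0.208,-0.177],[-0.332,0,0],1],[[0,-0.208,-0.177],[-0.332,0,0],1],[[0,-0.208,-0.177],[-0.332,0,0],1],[[0,-0.169,-0.295],[-0.349,0,0],1],[[0,-0.169,-0.295],[-0.349,0,0],1],[[0,-0.169,-0.295],[-0.349,0,0],1],[[0,-0.169,-0.295],[-0.349,0,0],1],[[0,-0.169,-0.295],[-0.349,0,0],1],[[0,-0.169,-0.295],[-0.349,0,0],1],[[0,-0.169,-0.295],[-0.349,0,0],1],[[0,-0.169,-0.295],[-0.349,0,0],1],[[0,0,0],[0,0,0],1],[[0,0,0],[0,0,0],1],[[0,0,0],[0,0,0],1]]}}

```text
clock: 35.45
position: [0.6344, -0.0905, 0.2859]
tool_rot: [1.852, 0.004, 3.141]
force: [-0.0, 0.2, -1.3]
grip_width: 0.0171
finger_force: 90.9
```

```bash
python3 - <<'E'
from kin import *
s=bot.observe();print(s["clock"],s["position"],s["tool_rot"],np.round(s["qpos"],2),s["force"],s["moment"])
f=grab_frame("scene");cv2.imwrite("pics/p2.png",cv2.resize(f["pixels"][180:400,240:480,::-1],None,fx=2.4,fy=2.4))
dial("scene")
p,R=np.array(s["position"]),Ro.from_euler('xyz',s["tool_rot"])
print((R.apply([0,-.151,.062])+p).round(3))
E
```

```text
35.45 [ 0.63436493 -0.09049375  0.28592159] [1.85150556 0.00378195 3.14144493] [ 0.72  0.95 -0.44  1.33 -0.8   1.55  2.21] [-0.00390242  0.2373531  -1.28799486] [-1.33547816 -0.02054684  0.03746503]
scene {'white': (25, np.float64(1.515), [0.42, 1.73], np.float64(0.0624)), 'green': (35, np.float64(1.866), [1.76, 1.96], np.float64(0.0617)), 'red': (13, np.float64(1.897), [1.87, 1.92], np.float64(0.0519))}
[ 0.635 -0.073  0.124]
```

View pics/p2.png

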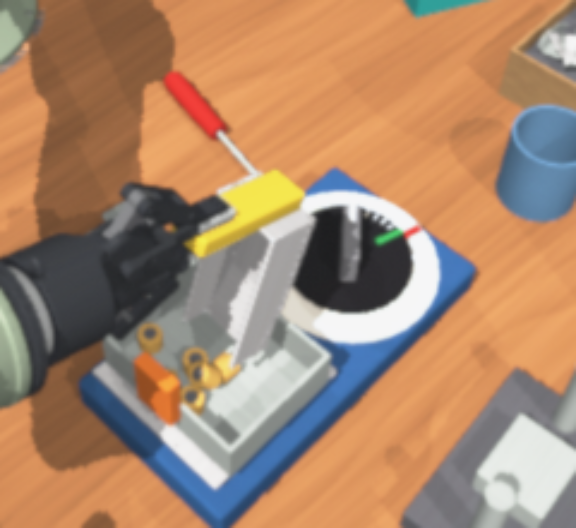

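```bash
python3 - <<'E'
from kin import *
x=np.load("x.npy");s=bot.observe();p,R=np.array(s["position"]),Ro.from_euler('xyz',s["tool_rot"]);q=np.array(s["qpos"])
c=np.radians(11);g=np.array([.390,-.354])+.07*np.array([np.cos(c),np.sin(c)])
for p2,R2,N in(([p[0],p[1],.365],R,6),([.634,.0,.32],down(180,0),14),([*g,.2],down(101),28),([*g,.088],down(101),7)):
    for w in(.25,.5,.75,1):
        q,e=ik(p+w*(np.array(p2)-p),R*Ro.from_rotvec(w*(R.inv()*R2).as_rotvec()),x,q)
        if e>.002: print("bad",e)
    print(np.minimum(q-LO,HI-q).min().round(2),np.round(p2,4))
    p,R=plan(p2,R2,N,p,R)
E
```

```text
0.31 [ 0.6343 -0.0907  0.365 ]
6 rows [-0.002, 0.507, -0.146] [0.0, 0.0, 0.0]
0.74 [0.634 0.    0.32 ]
14 rows [0.001, 0.126, 0.283] [0.614, 0.002, 0.001]
0.63 [ 0.4587 -0.3406  0.2   ]
28 rows [-0.112, -0.582, 0.171] [0.0, -0.0, 0.328]
0.47 [ 0.4587 -0.3406  0.088 ]
7 rows [0.0, -0.0, 0.64] [0.0, 0.0, 0.0]
```

All six bushings lie in the pan around (195,370) in the crop. The pointer at (418,231) stands on the green mark at (390,238). I lift clear and take the scoop back.

Emit:
{"op": "play_rows", "data": {"plan": [[[0,0.507,-0.146],[0,0,0],1],[[0,0.507,-0.146],[0,0,0],1],[[0,0.507,-0.146],[0,0,0],1],[[0,0.507,-0.146],[0,0,0],1],[[0,0.507,-0.146],[0,0,0],1],[[0,0.507,-0.146],[0,0,0],1],[[0,0.126,0.283],[0.614,0,0],1],[[0,0.126,0.283],[0.614,0,0],1],[[0,0.126,0.283],[0.614,0,0],1],[[0,0.126,0.283],[0.614,0,0],1],[[0,0.126,0.283],[0.614,0,0],1],[[0,0.126,0.283],[0.614,0,0],1],[[0,0.126,0.283],[0.614,0,0],1],[[0,0.126,0.283],[0.614,0,0],1],[[0,0.126,0.283],[0.614,0,0],1],[[0,0.126,0.283],[0.614,0,0],1],[[0,0.126,0.283],[0.614,0,0],1],[[0,0.126,0.283],[0.614,0,0],1],[[0,0.126,0.283],[0.614,0,0],1],[[0,0.126,0.283],[0.614,0,0],1]]}}

```text
clock: 38.05
position: [0.6342, 0.0, 0.3201]
tool_rot: [-3.141, 0.004, 3.14]
force: [0.8, 0.2, -2.1]
grip_width: 0.0167
finger_force: 91.0
```

Emit:
{"op": "play_rows", "data": {"plan": [[[-0.112,-0.582,0],[0,0,0.328],1],[[-0.112,-0.582,0],[0,0,0.328],1],[[-0.112,-0.582,0],[0,0,0.328],1],[[-0.112,-0.582,0],[0,0,0.328],1],[[-0.112,-0.582,0],[0,0,0.328],1],[[-0.112,-0.582,0],[0,0,0.328],1],[[-0.112,-0.582,0],[0,0,0.328],1],[[-0.112,-0.582,0],[0,0,0.328],1],[[-0.112,-0.582,0],[0,0,0.328],1],[[-0.112,-0.582,0],[0,0,0.328],1],[[-0.112,-0.582,0],[0,0,0.328],1],[[-0.112,-0.582,0],[0,0,0.328],1],[[-0.112,-0.582,0],[0,0,0.328],1],[[-0.112,-0.582,0],[0,0,0.328],1],[[-0.112,-0.582,0.342],[0,0,0.328],1],[[-0.112,-0.582,0.342],[0,0,0.328],1],[[-0.112,-0.582,0.342],[0,0,0.328],1],[[-0.112,-0.582,0.342],[0,0,0.328],1],[[-0.112,-0.582,0.342],[0,0,0.328],1],[[-0.112,-0.582,0.342],[0,0,0.328],1]]}}

```text
clock: 40.55
position: [0.5555, -0.2748, 0.2671]
tool_rot: [3.138, 0.0, 2.153]
force: [0.2, -0.0, -1.1]
grip_width: 0.0168
finger_force: 90.9
```

Emit:
{"op": "play_rows", "data": {"plan": [[[-0.112,-0.582,0.342],[0,0,0.328],1],[[-0.112,-0.582,0.342],[0,0,0.328],1],[[-0.112,-0.582,0.342],[0,0,0.328],1],[[-0.112,-0.582,0.342],[0,0,0.328],1],[[-0.112,-0.582,0.342],[0,0,0.328],1],[[-0.112,-0.582,0.342],[0,0,0.328],1],[[-0.112,-0.582,0.342],[0,0,0.328],1],[[-0.112,-0.582,0.342],[0,0,0.328],1],[[0,0,0],[0,0,0],1]]}}

```text
clock: 41.68
position: [0.4582, -0.3413, 0.1984]
tool_rot: [3.14, -0.001, 1.761]
force: [0.9, -0.3, -1.2]
grip_width: 0.017
finger_force: 90.8
```

```bash
python3 - <<'E'
from kin import *
s=bot.observe();print(s["clock"],s["position"],s["tool_rot"],s["force"],s["grip_width"])
f=grab_frame("scene");W=cloud(f);H=hsv(f)
t=(H[...,0]>=45)&(H[...,0]<=75)&(H[...,1]>120)&(W[...,2]<.02)&(abs(W[...,0]-.39)<.15)&(abs(W[...,1]+.35)<.12)
P=W[t];print("mat scene",rect(P))
z=s["position"][2]-.082
m=(W[...,2]>z)&(W[...,2]<z+.06)&(abs(W[...,0]-.37)<.11)&(abs(W[...,1]+.36)<.1)&(H[...,1]<80)&(H[...,2]>80)
print("scoop",rect(W[m]))
g=grab_frame("top");V=cloud(g);H=hsv(g)
t=(H[...,0]>=45)&(H[...,0]<=75)&(H[...,1]>120)&(V[...,2]<.02)&(abs(V[...,0]-.39)<.15)&(abs(V[...,1]+.35)<.12)
print("mat top",rect(V[t]),t.sum())
plan([.4587,-.3406,.090],down(101),7)
E
```

```text
41.675 [ 0.45819761 -0.34130311  0.19836886] [ 3.13952264e+00 -1.26611217e-03  1.76060788e+00] [ 0.91010398 -0.29282511 -1.23951179] 0.01696653087910111
mat scene ([390.9, -354.2], [176.7, 106.6], 11.5)
scoop ([386.7, -354.6], [158.0, 62.2], 11.1)
mat top ([465.0, -304.4], [11.7, 35.3], 11.9) 34
7 rows [0.002, -0.008, 0.623] [0.003, -0.001, 0.001]
```

Emit:
{"op": "play_rows", "data": {"plan": [[[0,0.02,0.7],[0,0,0],1],[[0,0.02,0.8],[0,0,0],1],[[0,0.02,0.8],[0,0,0],1],[[0,0,0.8],[0,0,0],1],[[0,0,0.6],[0,0,0],1],[[0,0,0.35],[0,0,0],1],[[0,0,0.25],[0,0,0],1],[[0,0,0.14],[0,0,0],1],[[0,0,0],[0,0,0],1]]}}

```text
clock: 42.9
position: [0.4614, -0.3404, 0.088]
tool_rot: [3.138, -0.001, 1.763]
force: [0.4, -0.6, -1.4]
grip_width: 0.0172
finger_force: 91.0
```

Emit:
{"op": "play_rows", "data": {"plan": [[[0,-0.06,0.04],[0,0,0],1],[[0,0,0.04],[0,0,0],1],[[0,0,0],[0,0,0],1]]}}

```text
clock: 43.28
position: [0.4598, -0.3408, 0.0861]
tool_rot: [3.138, -0.001, 1.763]
force: [-0.1, -0.5, -0.3]
grip_width: 0.0171
finger_force: 91.4
```

Contact is starting, because the weight is now mostly supported. I release and rise.

Emit:
{"op": "play_rows", "data": {"plan": [[[0,0,0.02],[0,0,0],1],[[0,0,0],[0,0,0],0.5],[[0,0,0],[0,0,0],0],[[0,0,0],[0,0,0],-0.6],[[0,0,0],[0,0,0],-0.8],[[0,0,-0.6],[0,0,0],-0.8],[[0,0,-0.8],[0,0,0],-0.8],[[0,0,-0.8],[0,0,0],-0.8],[[0,0,-0.8],[0,0,0],-0.8],[[0,0,-0.8],[0,0,0],-0.8],[[0,0,-0.8],[0,0,0],-0.8],[[0,0,-0.8],[0,0,0],-0.8],[[0,0,-0.6],[0,0,0],-0.8],[[0,0,0],[0,0,0],-0.8]]}}

```text
clock: 45.02
position: [0.4597, -0.3411, 0.2366]
tool_rot: [3.137, 0.0, 1.763]
force: [-0.4, 0.1, 0.4]
grip_width: 0.0769
finger_force: 0.0
```

```bash
python3 - <<'E'
from kin import *
f=grab_frame("scene");W=cloud(f);H=hsv(f)
m=(W[...,2]>.035)&(W[...,2]<.055)&(abs(W[...,0]-.39)<.11)&(abs(W[...,1]+.36)<.1)&(H[...,1]<80)&(H[...,2]>80)
print("scoop rim",rect(W[m]),bot.observe()["clock"])
dial("scene");g=dial("top");refine("top")
cv2.imwrite("pics/end.png",cv2.resize(np.vstack([f["pixels"][230:400,80:480,::-1],cv2.resize(g["pixels"][145:230,270:470,::-1],(400,170))]),(640,544)))
E
```

```text
scoop rim ([390.3, -354.0], [159.1, 64.4], 11.2) 45.075
scene {'white': (45, np.float64(0.386), [-0.89, 1.72], np.float64(0.061)), 'green': (35, np.float64(1.866), [1.76, 1.96], np.float64(0.0619)), 'red': (13, np.float64(1.897), [1.86, 1.92], np.float64(0.0521))}
top {'white': (33, np.float64(0.959), [0.84, 2.4], np.float64(0.0624)), 'green': (15, np.float64(1.919), [1.86, 1.97], np.float64(0.0627)), 'red': (10, np.float64(1.874), [1.84, 1.9], np.float64(0.0519))}
top centre [0.6208 0.0917] rad 60.6 green 1.916 -> dial 0.944 white [np.float64(0.902), np.float64(0.913), np.float64(0.931)] red [np.float64(1.897), np.float64(1.881)]
```

View pics/end.png

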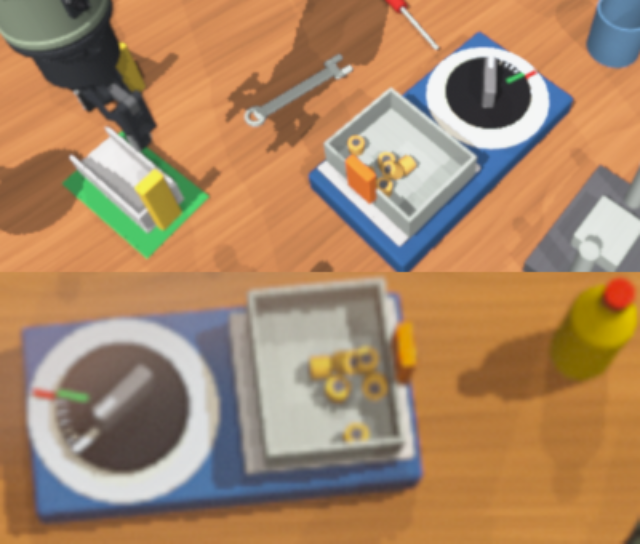

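The final picture shows the six bushings in the pan, the pointer on the green mark, and the empty scoop upright at the middle of its mat.

```bash
python3 -c "
from workcell import bot
print(bot.job_done())"
```

```text
the job is handed in; nothing more can be done
None
```

The job is handed in at 45 s of the 72 s: the pan is centred on the platform, the dial is zeroed to within about 0.02 rad, all six bushings are in the pan, the pointer rests at the green mark, and the empty scoop stands upright on the middle of its mat; I did not re-measure the wrench, screwdriver, oil bottle and mug at the end.

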